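# Sort the bonding kit into its rack

## Robot

A 6-joint arm with a two-finger parallel gripper is mounted at the origin on a cart in front of the work surface, level with it; the furniture and walls round the work are solid. World frame = base frame: x ahead of the robot, y to its left, z up, the work surface at z = 0. Lengths are in mm, angles in rad, forces in N, time in s.
With the tool pointing down it reaches from about 275 to 1000 mm from the base axis. Payload 8.4 kg.
Tool frame: the origin (TCP) lies at the very end of the fingers, on their centre line; the grasp point (between the pads) lies 19 mm behind it; z points along the fingers, y is the line along which they close (so a half turn about z gives the same grasp; the last joint's range is limited). The gripper opens to 85 mm and grips with 20 to 120 N. Pads are 22 mm wide; open, the fingers measure 114 mm over their backs; the gripper's body (76 mm by 85 mm) begins 54 mm behind the grasp point. The pads swing forward as they close: fully open they stand 13 mm farther back than shut.
Start: joints at [1.29, 0.353, 1.633, -0, 1.155, -0.002], TCP at [172, 600.869, 204.181] pointing down, gripper open.
Joint ranges: [-2.63, 2.63], [-0.92, 2.1], [0.06, 2.66], [-1.3, 4.44], [0, 2.69], [-3.02, 3.02]. Speed limits (rad/s): [2.22, 2.22, 2.79, 3.14, 3.14, 3.14].

## Interface

Orientations are given as [roll, pitch, yaw] about the fixed x, y, z axes, in that order (R = Rz(yaw) Ry(pitch) Rx(roll)).
In Python, from rig import sensors, grab_frame, camera_params, order gives the robot as it stands. The module is installed in compiled form; this text tells all that it offers.
- The arm moves only by the tool move_arm, never from a script. Its argument "motion" is a list of rows, each a list of 7 numbers: the turn, a rotation vector about the tool's x, y, z in rad, then the shift along the tool's x, y, z in m, then the finger opening in m, from 0 to 0.0854. A call has 1 to 8 rows; each row is the pose to reach, as a shift and turn from the pose commanded when the call began, along the tool's axes at that moment; what a row does not reach only later rows make up. A row lasts 1/8 s, in which the tool goes at most 62.5 mm and 10.7 degrees, less where a joint would pass 70% of its speed; a pose out of reach is approached as far as the arm can. A call with a gripper value outside its range is refused whole. The fingers move at their own pace and stop on an object; "grip_force" is the grip in N (left out, the last holds). Time passes only in rows, so rows that repeat a pose let the fingers close. It gives the time, the measured TCP pose, the force, the opening and the grip force at its end, in the units of the state.
- sensors.sense(): the state, without advancing time (a new reading comes with each control period).
- grab_frame(name): name is "side" or "top" or "wrist"; returns (picture, depth): 400x640x3 uint8, red, green, blue; 400x640 float32, mm along the optical axis (not along the pixel's ray), 0 where there is no reading.
- camera_params(name): a dict with "camera_matrix" (3x3 intrinsics, pixels), "world_from_camera" (4x4, takes a point from camera to world coordinates). Camera axes: x right, y down, z forward; pixel columns grow to the right and rows downward; lengths in mm; the calibration is good to about 2 mm. A picture is of the moment at which its call begins: read the wrist's pose just before it. camera_params takes no time and is no camera call; for the wrist camera it gives the pose at the moment of the call.
- order.sign_off(): hands the job in; it is judged then, once.
The state is a dict: "clock": time; "qpos": joint angles; "qvel": joint speeds; "joint_efforts": joint torques, N m; "eef_pos": TCP position; "tcp_rot": TCP orientation; "contact_force": force on the tool from outside, world axes, zero at the start; "wrist_torque": the same for the moment, N m; "opening": opening from 0.0 (shut) to 1.0 (fully open); "grasp_force": force on a finger pad.
Only numpy, scipy, OpenCV 4.12 (cv2) and the standard library are available. Lean on these libraries where they do the work, as an engineer would, in place of code of your own. Each camera call takes 0.05 s, during which the arm holds its last target. There are 200 camera calls.

## Task

The press has to be changed over: sort the five kit parts that lie loose on the right of the worktop into the rack along its front edge, ready for the next job. The hot bar, the jig block, the film reel, the test weight and the jar each go into the nest whose recess is cut for it, standing upright as they do now, flat on the floor of the recess, and are left there.

Things in the scene. Friction and masses are not known exactly. Their poses are not given: they have to be found in the camera images.
- hot_bar: The hot bar: a long narrow bar of the bonding press, copper-coloured, with a thin steel blade along its top, 85 mm long (along its y), 21 mm wide (along x), 22 mm high; the copper body is the lowest 16 mm. Origin at the centre of its underside, z up. Grip it across its 21 mm width at the middle.
- jig_block: The jig block: a pale metal block, 60 mm long (along its y), 40 mm wide (along x), 34 mm high in all, with a raised rib along one long side and pins on its lower step. Origin at the centre of its underside, z up. Grip it across the 40 mm width.
- film_reel: The film reel: a flat white-flanged reel lying on its side, 64 mm in diameter, 12 mm thick; the flanges are the lowest and highest 2 mm. Origin at the centre of its underside, z up. Grip it across the rim, with the fingertips 6 or 7 mm above its underside, so that they stay clear of the edge of its nest.
- test_weight: The test weight: a small upright turned weight, 22 mm in diameter, 36 mm high with its knob (the straight body is 25 mm high). Origin at the centre of its underside, z up.
- screw_jar: The jar: a small upright jar with a screw lid, 42 mm in diameter, 52 mm high. Origin at the centre of its underside, z up.
- nest_bar: The nest of the hot bar: a long narrow recess 95 mm (along its x) by 31 mm (along its y), 6 mm deep, its floor 8 mm above the origin. Grey block 103 x 84 x 14 mm (its x, y, z); origin at the centre of its underside, z up, 3 mm above the worktop. Recess central, floor dark, edge chamfered 2 mm. Five nests stand side by side in an aluminium rack, in any order; nests and rack are fixed.
- nest_jig: The nest of the jig block: a rectangular recess 70 mm (along its x) by 50 mm (along its y), 10 mm deep, its floor 4 mm above the origin. Grey block 103 x 84 x 14 mm (its x, y, z); origin at the centre of its underside, z up, 3 mm above the worktop. Recess central, floor dark, edge chamfered 2 mm. Five nests stand side by side in an aluminium rack, in any order; nests and rack are fixed.
- nest_reel: The nest of the film reel: the largest round recess, 74 mm in diameter, 5 mm deep, its floor 9 mm above the origin. Grey block 103 x 84 x 14 mm (its x, y, z); origin at the centre of its underside, z up, 3 mm above the worktop. Recess central, floor dark, edge chamfered 2 mm. Five nests stand side by side in an aluminium rack, in any order; nests and rack are fixed.
- nest_weight: The nest of the test weight: the smallest round recess, 32 mm in diameter, 10 mm deep, its floor 4 mm above the origin. Grey block 103 x 84 x 14 mm (its x, y, z); origin at the centre of its underside, z up, 3 mm above the worktop. Recess central, floor dark, edge chamfered 2 mm. Five nests stand side by side in an aluminium rack, in any order; nests and rack are fixed.
- nest_jar: The nest of the jar: the middle-sized round recess, 52 mm in diameter, 10 mm deep, its floor 4 mm above the origin. Grey block 103 x 84 x 14 mm (its x, y, z); origin at the centre of its underside, z up, 3 mm above the worktop. Recess central, floor dark, edge chamfered 2 mm. Five nests stand side by side in an aluminium rack, in any order; nests and rack are fixed.

How it is judged:
By the outcome, as a careful person would: the job done as asked, in the order asked, and still so for the second after the job is handed in, with the robot touching nothing.
It also fails if it takes over 115 s, if anything falls off the work surface, if the arm or the gripper's body presses on something with over 40 N, if the wrist force passes 120 N, or if a joint passes its speed limit or range.

## Working session

There is one attempt and no reset: what is moved stays moved. The work goes in short steps, Python scripts to look and compute and a tool call to move; the robot and the scene stay as the last step left them, time stands still between calls to the robot, and variables do not carry over. Pictures are saved under pics/ and viewed, at most 14 in all, crops included, and the job is handed in when it is done.

Besides the shell and the picture viewer there is one more tool, called after ">>>" as name(argument=value, ...), one argument or row to a line, values as JSON. move_arm: Moves the arm, as the interface text tells. Its arguments: {"type":"object","properties":{"motion":{"type":"array","items":{"type":"array","items":{"type":"number"}}},"grip_force":{"type":"number"}},"required":["motion"]}

```bash
mkdir -p pics; cat > h.py <<'E'
import numpy as np, cv2
from rig import sensors, grab_frame, camera_params, order
def world(name):
    im,d=grab_frame(name); p=camera_params(name); K=np.array(p["camera_matrix"]);T=np.array(p["world_from_camera"])
    v,u=np.mgrid[0:400,0:640]
    P=np.stack([(u-K[0,2])/K[0,0]*d,(v-K[1,2])/K[1,1]*d,d],-1)@T[:3,:3].T+T[:3,3]
    P[d==0]=np.nan
    return im,P
E
python3 - <<'E'
from h import *
s=sensors.sense();print(s)
for n in ("top","side"):
    im,P=world(n);cv2.imwrite(f"pics/{n}0.png",im[:,:,::-1]);np.save(n+".npy",P)
    print(n,camera_params(n))
    print(np.round(P[50:400:60,40:640:80]).astype(object).tolist() if 0 else np.nanmin(P,(0,1)))
E
```

```text
{'clock': 0.0, 'qpos': array([ 1.28961574e+00,  3.53633235e-01,  1.63413762e+00,  2.60048964e-05,
        1.15517639e+00, -2.42127827e-03]), 'qvel': array([-0.00076518, -0.00099645,  0.00091628, -0.00123785, -0.00099702,
       -0.00124788]), 'joint_efforts': array([-1.80972864e-03, -6.05269074e+01, -3.42062330e+01, -2.34484205e-04,
        9.73709277e-03,  7.88036303e-08]), 'eef_pos': array([171.8408528 , 600.38619074, 203.4695164 ]), 'tcp_rot': array([-3.14023812e+00, -2.70565239e-05,  2.86282281e+00]), 'contact_force': array([-0.08958211,  0.05209879,  0.29563102]), 'wrist_torque': array([-0.0290659 ,  0.03434553, -0.03233723]), 'grasp_force': 0.0, 'opening': 0.9982581752161435}
top {'camera_matrix': array([[467.833377  ,   0.        , 324.90436101],
       [  0.        , 467.833377  , 189.97779046],
       [  0.        ,   0.        ,   1.        ]]), 'world_from_camera': array([[ 2.86617302e-04, -9.96498925e-01,  8.36050847e-02,
         4.07172905e+02],
       [-9.99787286e-01,  1.43861914e-03,  2.05745712e-02,
        -9.66580855e+00],
       [-2.06228139e-02, -8.35931978e-02, -9.96286544e-01,
         1.48657472e+03],
       [ 0.00000000e+00,  0.00000000e+00,  0.00000000e+00,
         1.00000000e+00]])}
[ -380.0871725  -1479.0920081   -768.39450409]
side {'camera_matrix': array([[376.17793794,   0.        , 325.43902284],
       [  0.        , 376.17793794, 197.50483767],
       [  0.        ,   0.        ,   1.        ]]), 'world_from_camera': array([[ 8.63425120e-01, -2.77998515e-01,  4.20967799e-01,
         1.62620015e+01],
       [-5.03985684e-01, -5.12158135e-01,  6.95480032e-01,
        -8.33415281e+02],
       [ 2.22596668e-02, -8.12656675e-01, -5.82317470e-01,
         7.47012179e+02],
       [ 0.00000000e+00,  0.00000000e+00,  0.00000000e+00,
         1.00000000e+00]])}
[-764.39459498 -832.02458909 -760.71020935]
```

View pics/top0.png

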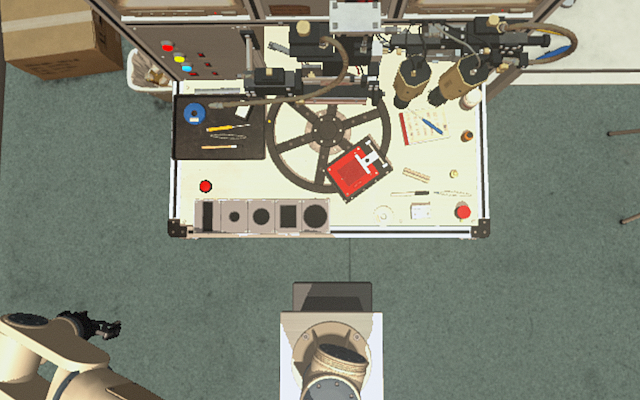

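View pics/side0.png

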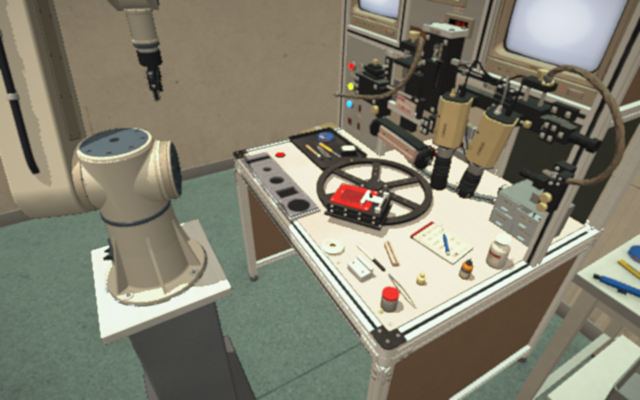

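The top view shows, from left to right, the nests for bar (207,216), weight (235,216), jar (261,216), jig (288,216) and reel (315,216). The parts are the reel (384,213), jig (420,211), red-lid jar (463,211), bar (416,174) and weight (454,174). Pens or tweezers lie at row 193. The side view agrees.

```bash
python3 - <<'E'
from h import *
from scipy import ndimage as nd
for n in("top","side"):
    P=np.load(n+".npy");im=cv2.imread(f"pics/{n}0.png")
    X,Y,Z=P[...,0],P[...,1],P[...,2]
    tab=(X>330)&(X<560)&(Y<-100)&(Y>-380)&(abs(Z)<5)
    A=np.c_[X[tab],Y[tab],np.ones(tab.sum())];c=np.linalg.lstsq(A,Z[tab],rcond=None)[0];print(n,"plane",c)
    H=Z-(c[0]*X+c[1]*Y+c[2])
    m=(X>330)&(X<500)&(Y<-90)&(Y>-380)&(H>4)&(H<70)
    L,k=nd.label(m)
    for i in range(1,k+1):
        q=L==i
        if q.sum()<12: continue
        h=H[q];top=q&(H>h.max()-4)
        r=cv2.minAreaRect(np.c_[X[q],Y[q]].astype(np.float32))
        print(q.sum(),"c",np.round([np.median(X[q]),np.median(Y[q]),h.max()],1),"rect",np.round(r[0],1),np.round(r[1],1),round(r[2]),"topc",np.round([X[top].mean(),Y[top].mean()],1),"col",im[q].mean(0).round())
    # rack
    m=(X>300)&(X<440)&(Y>-40)&(Y<340)&(H>12)&(H<24)
    r=cv2.minAreaRect(np.c_[X[m],Y[m]].astype(np.float32));print("rack",r,np.median(H[m]))
    m=(X>330)&(X<400)&(Y>-40)&(Y<300)&(im.max(-1)<75)
    L,k=nd.label(m)
    for i in range(1,k+1):
        q=L==i
        if q.sum()<20: continue
        r=cv2.minAreaRect(np.c_[X[q],Y[q]].astype(np.float32))
        print("nest",q.sum(),np.round([X[q].mean(),Y[q].mean(),np.nanmedian(H[q])],1),np.round(r[0],1),np.round(r[1],1),round(r[2]))
P=np.load("top.npy")
im=cv2.imread("pics/top0.png")
cv2.imwrite("pics/topcrop.png",cv2.resize(im[155:240,180:500],None,fx=2.5,fy=2.5,interpolation=cv2.INTER_CUBIC))
E
```

```text
top plane [ 1.06306764e-02  7.40008838e-04 -5.28537172e+00]
275 c [ 463.9 -275.3   39.1] rect [ 464.  -279.5] [68.8 44. ] 88 topc [ 479.5 -279.3] col [224. 231. 228.]
312 c [ 451.7 -161.1   21.5] rect [ 450.4 -161.1] [60.1 66.1] 0 topc [ 443.8 -161.3] col [216. 236. 233.]
rack ((417.29083251953125, 173.33969116210938), (44.04005813598633, 331.04461669921875), 0.013141044415533543) 17.73356036063216
side plane [ 1.49954519e-02 -1.13135918e-03 -8.66603528e+00]
279 c [ 447.2 -166.2   17. ] rect [ 448.9 -164.9] [63.  60.2] 60 topc [ 444.9 -165.8] col [214. 236. 233.]
436 c [ 460.1 -288.1   37.6] rect [ 461.7 -282.8] [41.7 62.8] 3 topc [ 475.8 -282.1] col [196. 212. 209.]
rack ((416.32696533203125, 169.24562072753906), (47.10912322998047, 341.01611328125), 0.05499452352523804) 17.565774128994736
```

View pics/topcrop.png

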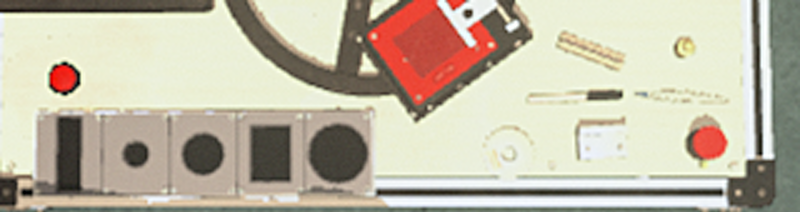

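The crop confirms the layout, but the work lies farther out in x than my region covered, so I'll re-measure with a wider one.

```bash
cat > m.py <<'E'
from h import *
from scipy import ndimage as nd
import sys
def meas(n,im,P,parts=True,nests=True):
    X,Y,Z=P[...,0],P[...,1],P[...,2]
    tab=(X>480)&(X<620)&(Y<-100)&(Y>-450)&(abs(Z)<6)
    A=np.c_[X[tab],Y[tab],np.ones(tab.sum())];c=np.linalg.lstsq(A,Z[tab],rcond=None)[0];print(n,"plane",c)
    H=Z-(c[0]*X+c[1]*Y+c[2])
    if parts:
        L,k=nd.label((X>400)&(X<640)&(Y<-90)&(Y>-480)&(H>4)&(H<70))
        for i in range(1,k+1):
            q=L==i
            if q.sum()<12: continue
            h=H[q];top=q&(H>h.max()-4)
            r=cv2.minAreaRect(np.c_[X[q],Y[q]].astype(np.float32))
            print(q.sum(),"med",np.round([np.median(X[q]),np.median(Y[q]),h.max()],1),"rect",np.round(r[0],1),np.round(r[1],1),round(r[2]),"topc",np.round([X[top].mean(),Y[top].mean()],1),"col",im[q].mean(0).round())
    if nests:
        L,k=nd.label((X>380)&(X<520)&(Y>-40)&(Y<420)&(im.max(-1)<75)&(H<16.5)&(H>3))
        for i in range(1,k+1):
            q=L==i
            if q.sum()<40: continue
            r=cv2.minAreaRect(np.c_[X[q],Y[q]].astype(np.float32))
            print("nest",q.sum(),np.round([X[q].mean(),Y[q].mean(),np.nanmedian(H[q])],1),np.round(r[0],1),np.round(r[1],1),round(r[2],1))
E
python3 - <<'E'
from m import *
for n in("top","side"):
    meas(n,cv2.imread(f"pics/{n}0.png")[:,:,::-1],np.load(n+".npy"))
E
```

```text
top plane [-2.53399454e-03  7.62553465e-04  1.49281836e+00]
94 med [ 561.2 -138.6   69.8] rect [ 562.7 -142.5] [ 11.2 129.9] 39 topc [ 553.  -125.6] col [107. 100.  84.]
180 med [ 577.9 -264.4   28.7] rect [ 580.2 -266.9] [91.1 24. ] 70 topc [ 579.1 -263.8] col [216. 201. 159.]
50 med [ 581.8 -379.4   37.8] rect [ 581.7 -382.5] [21.4 21.3] 69 topc [ 582.1 -382.6] col [208. 199. 140.]
139 med [ 521.  -253.8   20.8] rect [ 521.7 -246.5] [ 16.7 116.8] 2 topc [ 522.  -263.4] col [180. 177. 153.]
271 med [ 463.9 -275.    38.6] rect [ 464.8 -279.8] [44.3 67.8] 1 topc [ 479.5 -279.3] col [228. 231. 224.]
192 med [ 462.6 -398.5   58.2] rect [ 463.7 -404.3] [42.7 48. ] 49 topc [ 461.  -401.5] col [207.  95.  77.]
305 med [ 451.7 -161.6   20.8] rect [ 450.2 -162. ] [63.5 59.9] 89 topc [ 448.2 -160.2] col [233. 236. 216.]
nest 234 [446.9 393.8  11.1] [447.5 394. ] [92.4 27.4] 0.8
nest 327 [448.9  52.2  11.6] [448.8  52.1] [67.  66.9] 45.4
nest 279 [448.  137.5   8. ] [448.9 137.5] [63.3 45.2] 0.2
nest 169 [448.6 223.3   8. ] [449.  223.2] [45.1 44.5] 89.7
nest 58 [447.9 308.6   7.8] [448.6 309.
[... 689 characters left out ...]
.5 -388.5] col [200. 185. 131.]
26 med [ 524.2 -341.    10.8] rect [ 522.8 -341.1] [29.5  9.1] 85 topc [ 522.9 -341.1] col [174. 169. 155.]
22 med [ 525.4 -379.1   10.6] rect [ 525.2 -379.6] [38.6  3.7] 89 topc [ 525.1 -378.5] col [196. 185. 160.]
399 med [ 452.1 -415.    54.7] rect [ 463.4 -389.7] [79.1 39.8] 77 topc [ 458.8 -409.8] col [175.  87.  76.]
12 med [ 512.7 -399.     9.7] rect [ 512.2 -398.6] [17.8  2.4] 90 topc [ 512.7 -398.3] col [200. 191. 165.]
nest 54 [443.4 395.8  11.1] [446.8 395.3] [91.  22.6] 0.9
nest 53 [450.5 229.4   7.8] [447.6 228.2] [35.7 38.9] 42.3
nest 109 [450.5 143.    7.2] [451.8 144.2] [63.5 38.9] 1.4
nest 188 [449.   52.3  12.1] [449.2  52.4] [63.5 62.8] 28.8
```

Heights and sizes fit: jig 44x68, weight ⌀21, nest pitch about 85 and nests at x≈448. Next I'll check the fingertip offset when open and how tall the obstacles near the bar are.

```bash
cat >> h.py <<'E'
def goto(x,y,z,yawdeg,op):
    from scipy.spatial.transform import Rotation as Ro
    s=sensors.sense();R=Ro.from_euler('xyz',s["tcp_rot"]);T=Ro.from_euler('xyz',[np.pi,0,np.radians(yawdeg)])
    r=(R.inv()*T).as_rotvec();t=R.inv().apply(np.array([x,y,z])-s["eef_pos"])/1000
    print("row",np.round(np.r_[r,t,op/1000],4).tolist(), "pose",s["eef_pos"].round(1),"yaw",round(np.degrees(s["tcp_rot"][2]),1),"t",s["clock"])
E
python3 - <<'E'
from h import *
for n in("side","top"):
    P=np.load(n+".npy");X,Y,Z=np.moveaxis(P,-1,0)
    m=(abs(X-172)<75)&(abs(Y-600)<75)&(Z>150)&(Z<330)
    z=Z[m];print(n,m.sum(),np.percentile(z,[0,1,5]) if m.sum() else '')
P=np.load("top.npy");X,Y,Z=np.moveaxis(P,-1,0)
for y in range(-450,450,75):
  print(y,[int(np.nan_to_num(np.nanmax(np.r_[Z[(X>=x)&(X<x+50)&(Y>=y)&(Y<y+75)],-1]))) for x in range(350,850,50)])
goto(560,-270,230,70,60)
goto(450,-200,300,70,60)
E
```

```text
side 283 [240.85596186 243.71684818 248.11943224]
top 314 [243.65061187 247.27602867 254.83983784]
-450 [8, 56, 58, 14, 37, 8, 70, 64, 101, 538]
-375 [3, 26, 35, 17, 27, 8, 18, 413, 493, 511]
-300 [3, 29, 38, 20, 28, 13, 19, 336, 418, 487]
-225 [3, 19, 20, 16, 92, 92, 36, 411, 488, 498]
-150 [7, 19, 18, 83, 94, 105, 93, 38, 462, 546]
-75 [5, 8, 71, 85, 87, 93, 80, 40, 504, 548]
0 [17, 25, 25, 36, 85, 80, 40, 367, 379, 543]
75 [19, 26, 25, 34, 36, 34, 32, 330, 415, 479]
150 [19, 27, 26, 19, 31, 34, 34, 351, 414, 375]
225 [23, 27, 26, 18, 8, 25, 17, 283, 379, 37]
300 [23, 28, 26, 19, 11, 25, 18, 266, 261, 29]
375 [22, 24, 24, 22, 17, 26, 19, 24, 26, 24]
row [-0.001, 0.0011, 1.641, -0.6127, -0.73, -0.0255, 0.06] pose [171.9 600.4 203.5] yaw 164.0 t 0.1
row [-0.001, 0.0011, 1.641, -0.4877, -0.6931, -0.0956, 0.06] pose [171.9 600.4 203.5] yaw 164.0 t 0.1
```

```bash
python3 -c "
from h import *
goto(470,-270,330,90,60)"
```

```text
row [-0.0011, 0.0009, 1.292, -0.5262, -0.7549, -0.1255, 0.06] pose [171.9 600.4 203.5] yaw 164.0 t 0.1
```

>>> move_arm(
  motion=[
    [-0.001, 0.001, 1.292, -0.526, -0.755, -0.126, 0.06],
    [-0.001, 0.001, 1.292, -0.526, -0.755, -0.126, 0.06],
    [-0.001, 0.001, 1.292, -0.526, -0.755, -0.126, 0.06],
    [-0.001, 0.001, 1.292, -0.526, -0.755, -0.126, 0.06],
    [-0.001, 0.001, 1.292, -0.526, -0.755, -0.126, 0.06],
    [-0.001, 0.001, 1.292, -0.526, -0.755, -0.126, 0.06],
    [-0.001, 0.001, 1.292, -0.526, -0.755, -0.126, 0.06],
    [-0.001, 0.001, 1.292, -0.526, -0.755, -0.126, 0.06],
  ],
)

```text
clock: 1.1
eef_pos: [332.5, 130.3, 272.4]
tcp_rot: [3.141, -0.002, 1.569]
contact_force: [1.5, 1.0, 0.1]
opening: 0.707
grasp_force: 0.0
```

```bash
python3 -c "
from h import *
goto(470,-270,330,90,60)"
```

```text
row [0.001, -0.0015, -0.0019, -0.4, 0.1383, -0.0581, 0.06] pose [332.5 130.3 272.4] yaw 89.9 t 1.1
```

>>> move_arm(
  motion=[
    [0.001, -0.001, 0, -0.4, 0.138, -0.058, 0.06],
    [0.001, -0.001, 0, -0.4, 0.138, -0.058, 0.06],
    [0.001, -0.001, 0, -0.4, 0.138, -0.058, 0.06],
    [0.001, -0.001, 0, -0.4, 0.138, -0.058, 0.06],
    [0.001, -0.001, 0, -0.4, 0.138, -0.058, 0.06],
    [0.001, -0.001, 0, -0.4, 0.138, -0.058, 0.06],
    [0.001, -0.001, 0, -0.4, 0.138, -0.058, 0.06],
    [0.001, -0.001, 0, -0.4, 0.138, -0.058, 0.06],
  ],
)

```text
clock: 2.1
eef_pos: [470.9, -270.9, 329.0]
tcp_rot: [-3.14, 0.0, 1.568]
contact_force: [-0.6, 0.1, -0.9]
opening: 0.705
grasp_force: 0.0
```

```bash
python3 - <<'E'
from m import *
s=sensors.sense();im,P=world("wrist");print(s["eef_pos"],camera_params("wrist")["world_from_camera"].round(3))
np.save("w1.npy",P);cv2.imwrite("pics/w1.png",im[:,:,::-1])
meas("w",im,P,nests=False)
im,P=world("side");X,Y,Z=np.moveaxis(P,-1,0);
m=(abs(X-s["eef_pos"][0])<70)&(abs(Y-s["eef_pos"][1])<30)&(Z>300)&(Z<420);print(m.sum(),np.sort(Z[m])[:8])
E
```

```text
[ 470.92476582 -270.94164041  329.03802817] [[ 1.00000e+00 -1.00000e-03 -3.00000e-03  4.70782e+02]
 [-2.00000e-03 -9.49000e-01 -3.14000e-01 -1.88261e+02]
 [-2.00000e-03  3.14000e-01 -9.49000e-01  4.98322e+02]
 [ 0.00000e+00  0.00000e+00  0.00000e+00  1.00000e+00]]
w plane [-0.00129113  0.00157564  0.21709525]
1232 med [ 555.8 -137.    70. ] rect [ 557.1 -139.2] [ 15.2 125.9] 40 topc [ 556.7 -135.1] col [61. 57. 49.]
1643 med [ 447.2 -160.4   15.4] rect [ 447.4 -161.7] [63.3 62.7] 90 topc [ 447.2 -161.3] col [211. 204. 181.]
73 med [ 635.4 -165.4   38.9] rect [ 631.4 -163.1] [12.7 18. ] 83 topc [ 629.7 -162.8] col [45. 41. 36.]
632 med [ 518.4 -245.1   13.9] rect [ 518.8 -247.5] [ 12.1 119.5] 3 topc [ 518.7 -247.9] col [135. 125. 106.]
808 med [ 575.3 -264.5   24.7] rect [ 575.1 -266.3] [85. 21.] 69 topc [ 576.3 -266.2] col [168. 138. 112.]
1167 med [ 461.5 -275.2   36.7] rect [ 461.5 -277.6] [40. 60.] 3 topc [ 476.2 -276.1] col [190. 175. 151.]
114 med [ 523.  -353.    11.7] rect [ 519.6 -370.2] [12.4 94.6] 1 topc [ 522.  -354.8] col [157. 156. 139.]
209 med [ 577.7 -379.6   37.5] rect [ 579.4 -382.3] [21.3 18.4] 21 topc [ 579.8 -383.5] col [171. 151. 100.]
23 med [ 512.3 -389.2   10.2] rect [ 512.5 -390.4] [34.9  1.4] 88 topc [ 512.6 -390.4] col [204. 203. 172.]
810 med [ 459.4 -396.6   54.6] rect [ 457.2 -401.9] [41.2 45.6] 62 topc [ 459.8 -402.9] col [194.  68.  54.]
624 [360.75860718 360.79334311 361.26730583 361.61363589 361.89367643
 361.89377705 362.0734221  362.344745  ]
```

View pics/w1.png

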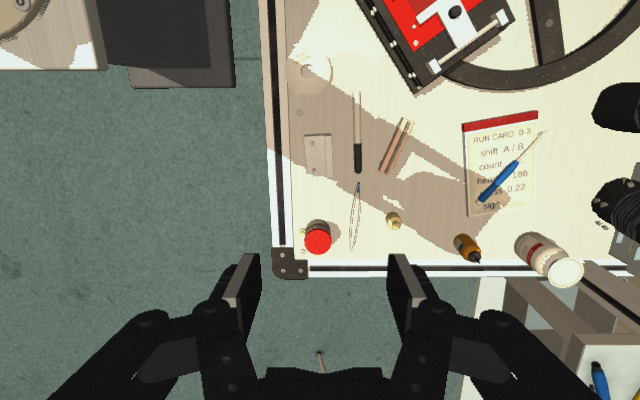

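The wrist view shows reel (308,70), jig (318,155), bar (396,145), weight (393,220), jar (318,237) and the open fingertips at (250,258) and (395,258). The rectangles match the given sizes. Next I'll get the fingertip offset from the wrist depth.

```bash
python3 - <<'E'
from h import *
P=np.load("w1.npy");e=np.array([470.9,-270.9,329])
D=P-e
m=(P[...,2]>250)
v,u=np.nonzero(m)
for a,b in((200,262),(380,440)):
    q=m.copy();q[:,:a]=0;q[:,b:]=0;q[330:]=0
    pts=D[q];i=np.argsort(pts[:,2])[:5]
    print(pts[i].round(1).tolist()); vv,uu=np.nonzero(q);print(vv[i],uu[i], "inner x", pts[:,0].min().round(1),pts[:,0].max().round(1),"y",pts[:,1].min().round(1),pts[:,1].max().round(1))
E
```

```text
[[-30.8, -3.3, 31.2], [-30.8, -4.3, 31.3], [-30.7, -3.6, 31.6], [-30.7, 4.5, 31.6], [-30.8, 2.0, 31.8]]
[279 281 280 265 270] [261 261 261 260 260] inner x -44.8 -26.9 y -9.3 16.2
[[29.6, 4.1, 30.9], [29.4, 5.0, 31.6], [29.5, -5.2, 31.7], [29.4, -3.0, 31.7], [29.4, -3.5, 31.9]]
[265 264 283 279 280] [387 387 386 386 386] inner x 25.8 43.2 y -9.6 15.9
```

```bash
python3 - <<'E'
from h import *
p=camera_params("wrist");K=p["camera_matrix"];T=np.linalg.inv(p["world_from_camera"]);e=sensors.sense()["eef_pos"]
for d in((30,0,31),(30,0,9),(30,11,9),(30,-11,9),(0,0,0),(30,11,0)):
    c=T[:3,:3]@(e+d)+T[:3,3];q=K@c/c[2];print(d,q.round())
E
```

```text
(30, 0, 31) [386. 269.   1.]
(30, 0, 9) [379. 248.   1.]
(30, 11, 9) [380. 229.   1.]
(30, -11, 9) [378. 266.   1.]
(0, 0, 0) [323. 241.   1.]
(30, 11, 0) [377. 223.   1.]
```

Both the wrist and side cameras put the fingertips about 31 mm above the TCP at a 60 mm opening. I'll approach the bar with a safety margin and measure this directly.

```bash
python3 -c "
from h import *
goto(575.5,-266.5,80,69,35)"
```

```text
row [-0.0024, -0.001, 0.3654, 0.0011, 0.1062, 0.2485, 0.035] pose [ 469.9 -267.9  328.8] yaw 89.9 t 2.2
```

>>> move_arm(
  motion=[
    [0, 0, 0.365, 0.001, 0.106, 0.248, 0.035],
    [0, 0, 0.365, 0.001, 0.106, 0.248, 0.035],
    [0, 0, 0.365, 0.001, 0.106, 0.248, 0.035],
    [0, 0, 0.365, 0.001, 0.106, 0.248, 0.035],
    [0, 0, 0.365, 0.001, 0.106, 0.248, 0.035],
    [0, 0, 0.365, 0.001, 0.106, 0.248, 0.035],
    [0, 0, 0.365, 0.001, 0.106, 0.248, 0.035],
    [0, 0, 0.365, 0.001, 0.106, 0.248, 0.035],
  ],
)

```text
clock: 3.2
eef_pos: [576.8, -267.4, 83.9]
tcp_rot: [3.139, 0.0, 1.205]
contact_force: [0.4, 0.3, -0.3]
opening: 0.414
grasp_force: 0.0
```

```bash
cat >> m.py <<'E'
def look(name,box=None):
    s=sensors.sense();im,P=world("wrist");cv2.imwrite(f"pics/{name}.png",im[:,:,::-1])
    D=P-s["eef_pos"];yaw=s["tcp_rot"][2];c,si=np.cos(yaw),np.sin(yaw)
    a=D[...,0]*c+D[...,1]*si; b=D[...,0]*si-D[...,1]*c   # along tool x, tool y
    m=(abs(a)<14)&(abs(b)<60)&(D[...,2]>5)&(D[...,2]<60)&(P[...,2]>60)
    for sg in(-1,1):
        q=m&(b*sg>0)
        z=np.sort(D[...,2][q]);
        if q.sum()>20: print("finger",sg,q.sum(),"tip dz",z[[0,3,10]].round(1),"inner y",(b[q]*sg).min().round(1))
    return s,im,P
E
python3 - <<'E'
from m import *
s,im,P=look("w2")
meas("w",im,P,nests=False)
goto(575.5,-266.5,80,69,35)
E
```

```text
finger -1 1398 tip dz [27.  27.6 28.2] inner y 17.4
finger 1 1402 tip dz [27.  27.6 28.7] inner y 17.1
w plane [-2.49088190e-03  1.89434096e-04  6.14076956e-01]
3204 med [ 602.4 -166.1   70. ] rect [ 579.  -158.2] [ 55.9 124.2] 69 topc [ 582.5 -157. ] col [49. 45. 39.]
5831 med [ 448.2 -162.2   15.1] rect [ 448.2 -164.2] [63.3 64.4] 69 topc [ 449. -163.] col [196. 194. 171.]
1939 med [ 521.  -238.6   13.5] rect [ 519.8 -243.3] [ 12.1 106.9] 3 topc [ 520.  -241.4] col [122. 110.  92.]
2533 med [ 578.8 -264.8   24.8] rect [ 576.4 -268.7] [85.2 20.5] 69 topc [ 578.4 -266.7] col [151. 117.  94.]
4447 med [ 473.9 -275.9   36.1] rect [ 463.  -279.8] [41.  60.1] 3 topc [ 477.9 -278. ] col [143. 132. 114.]
558 med [ 523.2 -367.5   10.4] rect [ 520.4 -379. ] [109.2  13.6] 86 topc [ 521.5 -367.7] col [144. 144. 127.]
72 med [ 479.3 -401.    16.4] rect [ 479.5 -403.1] [ 2.  14.5] 10 topc [ 479.2 -400.5] col [55. 51. 44.]
row [0.0019, 0.0002, 0.0012, 0.0004, -0.0014, 0.0035, 0.035] pose [ 576.7 -267.4   83.5] yaw 69.1 t 3.25
```

View pics/w2.png

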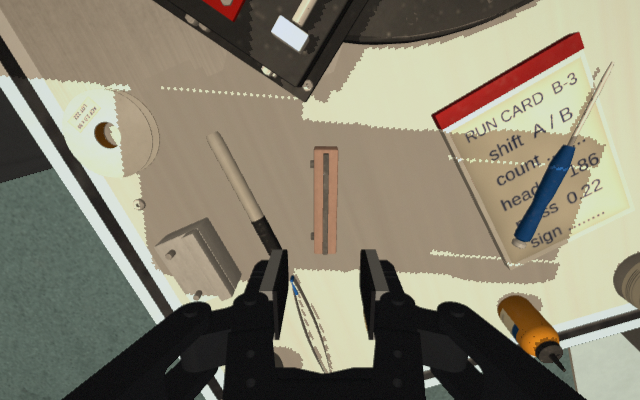

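>>> move_arm(
  motion=[
    [0.002, 0, 0, -0.001, 0, 0.04, 0.035],
    [0.002, 0, 0, -0.001, 0, 0.074, 0.035],
    [0.002, 0, 0, -0.001, 0, 0.074, 0.035],
    [0.002, 0, 0, -0.001, 0, 0.074, 0.035],
  ],
)

```text
clock: 3.75
eef_pos: [576.6, -268.3, 9.0]
tcp_rot: [-3.141, 0.0, 1.206]
contact_force: [0.2, -0.7, 0.7]
opening: 0.412
grasp_force: 0.0
```

```bash
python3 - <<'E'
from m import *
s=sensors.sense();im,P=world("wrist");cv2.imwrite("pics/w3.png",im[:,:,::-1]);print(s["eef_pos"],s["contact_force"],s["opening"])
D=P-s["eef_pos"];yaw=s["tcp_rot"][2];c,si=np.cos(yaw),np.sin(yaw)
a=D[...,0]*c+D[...,1]*si; b=D[...,0]*si-D[...,1]*c
for lo,hi in((-40,-17),(-16,-11),(-10,10),(11,16),(17,40)):
    q=(b>lo)&(b<hi)&(abs(a)<10)
    print(lo,hi,q.sum(),np.nanpercentile(P[...,2][q],[0,5,25,50]).round(1) if q.any() else '')
E
```

```text
[ 576.57598502 -268.28713921    9.04918648] [ 0.18165423 -0.65516776  0.71370047] 0.41185686425950946
-40 -17 4102 [-2.1 -0.8  0.4 74.1]
-16 -11 291 [-1.9 -1.4 -0.6 -0.2]
-10 10 1458 [-1.8  0.2 15.8 16.5]
11 16 271 [-2.1 -1.1 -0.6 -0.1]
17 40 3993 [-2.5 -0.8  0.4 69.6]
```

View pics/w3.png

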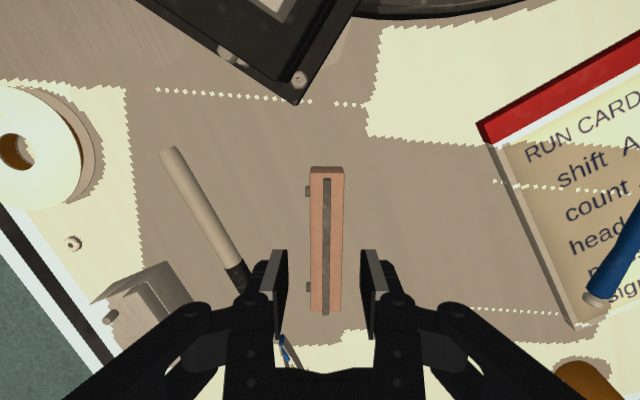

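The bar is centred between the fingers, with its centre near (326,240). By vision the tips are still about 36 mm above the table, so I'll creep down and watch the force.

>>> move_arm(
  motion=[
    [0, 0, 0, 0, 0, 0.005, 0.035],
    [0, 0, 0, 0, 0, 0.009, 0.035],
    [0, 0, 0, 0, 0, 0.01, 0.035],
  ],
)

```text
clock: 4.18
eef_pos: [575.6, -267.7, -2.7]
tcp_rot: [-3.138, 0.0, 1.206]
contact_force: [0.6, 0.1, -0.2]
opening: 0.415
grasp_force: 0.0
```

>>> move_arm(
  motion=[
    [0, 0, 0, 0, 0, 0.007, 0.035],
    [0, 0, 0, 0, 0, 0.013, 0.035],
    [0, 0, 0, 0, 0, 0.014, 0.035],
  ],
)

```text
clock: 4.55
eef_pos: [575.2, -267.5, -17.3]
tcp_rot: [-3.138, -0.0, 1.206]
contact_force: [0.5, 0.1, -0.2]
opening: 0.41
grasp_force: 0.0
```

```bash
python3 - <<'E'
from m import *
s=sensors.sense();im,P=world("wrist");print(s["eef_pos"],s["contact_force"],s["tcp_rot"])
D=P-s["eef_pos"];yaw=s["tcp_rot"][2];c,si=np.cos(yaw),np.sin(yaw)
a=D[...,0]*c+D[...,1]*si; b=D[...,0]*si-D[...,1]*c
q=(P[...,2]>4)&(abs(a)<14)&(abs(b)>16)&(abs(b)<22); print("tips z",np.sort(P[...,2][q])[[0,5,20,60]])
q=(P[...,2]>5)&(P[...,2]<30)&(abs(b)<15)&(abs(a)<70);r=cv2.minAreaRect(np.c_[a[q],b[q]].astype(np.float32));print("bar in tool",r)
E
```

```text
[ 575.20456566 -267.51431726  -17.34939692] [ 0.49679074  0.13377904 -0.24255531] [-3.13754729e+00 -6.13598144e-05  1.20577594e+00]
tips z [10.26475985 10.67348106 11.48848524 13.79356715]
bar in tool ((-0.6295013427734375, 1.6874313354492188), (85.1706314086914, 20.73771858215332), 0.4164995849132538)
```

>>> move_arm(
  motion=[
    [0.002, 0, 0, 0, 0.001, 0, 0.035],
    [0.003, 0, 0, 0, 0.0015, 0, 0.015],
    [0.003, 0, 0, 0, 0.0015, 0, 0.015],
    [0.003, 0, 0, 0, 0.0015, 0, 0.015],
    [0.003, 0, 0, 0, 0.0015, 0, 0.015],
  ],
  grip_force=60,
)

```text
clock: 5.22
eef_pos: [577.4, -268.4, -16.1]
tcp_rot: [-3.136, 0.0, 1.206]
contact_force: [0.0, 0.6, 5.8]
opening: 0.187
grasp_force: 48.4
```

```bash
python3 - <<'E'
from m import *
s=sensors.sense();im,P=world("wrist");print(s["eef_pos"],s["contact_force"],s["opening"]*85.4,s["grasp_force"])
D=P-s["eef_pos"];yaw=s["tcp_rot"][2];c,si=np.cos(yaw),np.sin(yaw)
a=D[...,0]*c+D[...,1]*si; b=D[...,0]*si-D[...,1]*c
q=(P[...,2]>4)&(abs(a)<9)&(abs(b)>13)&(abs(b)<16); print("tips z",np.sort(P[...,2][q])[:60:6])
q=(P[...,2]>5)&(P[...,2]<30)&(abs(b)<15)&(abs(a)<70);r=cv2.minAreaRect(np.c_[a[q],b[q]].astype(np.float32));print("bar in tool",r)
goto(448.3,394.3,130,0,15)
goto(575,-267,130,0,15)
E
```

```text
[ 577.37780907 -268.37989126  -16.14603311] [0.01919631 0.64341857 5.75784461] 15.967657104039512 48.38912844657898
tips z [17.10631186 20.442173   22.35823663 24.81151569 26.83361449 28.31398217
 29.88247124 33.10181828 34.36428646 36.06932359]
bar in tool ((-0.3735237121582031, -1.0579662322998047), (85.90479278564453, 28.9981746673584), 6.630926609039307)
row [-0.0044, 0.0031, 1.2058, 0.573, -0.3579, -0.1443, 0.015] pose [ 577.4 -268.4  -16.1] yaw 69.1 t 5.275
row [-0.0044, 0.0031, 1.2058, 0.0004, -0.0035, -0.1461, 0.015] pose [ 577.4 -268.4  -16.1] yaw 69.1 t 5.275
```

```bash
python3 - <<'E'
from m import *
s,im,P=look("w4");print(s["opening"]*85.4,s["grasp_force"],s["contact_force"])
cv2.imwrite("pics/w4c.png",cv2.resize(im[150:400,200:450,::-1],(600,600)))
E
```

```text
16.232179037228224 48.389893770217896 [-0.63944708  0.84913698  5.06407134]
```

View pics/w4c.png

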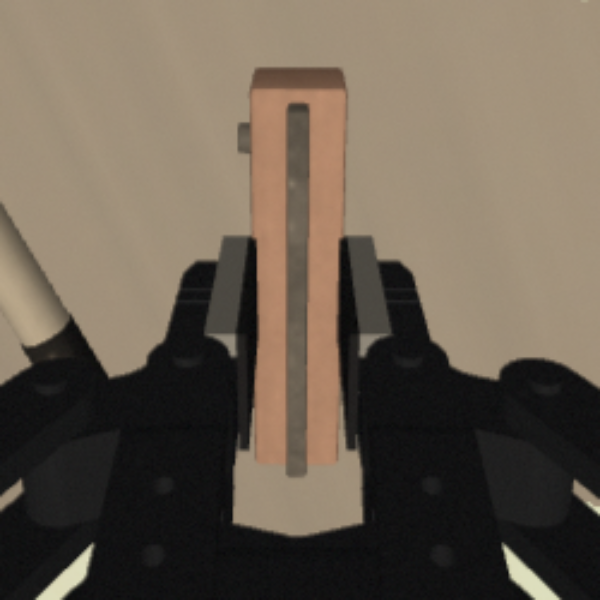

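The grasp looks good: the pads are flat on both sides of the bar, centred. I'll lift it and carry it to the bar nest.

>>> move_arm(
  motion=[
    [0, 0, 0, 0, 0, -0.06, 0.015],
    [0, 0, 0, 0, 0, -0.12, 0.015],
    [0, 0, 0, 0, 0, -0.144, 0.015],
    [-0.004, 0.003, 1.206, 0.573, -0.358, -0.144, 0.015],
    [-0.004, 0.003, 1.206, 0.573, -0.358, -0.144, 0.015],
    [-0.004, 0.003, 1.206, 0.573, -0.358, -0.144, 0.015],
    [-0.004, 0.003, 1.206, 0.573, -0.358, -0.144, 0.015],
    [-0.004, 0.003, 1.206, 0.573, -0.358, -0.144, 0.015],
  ],
)

```text
clock: 6.32
eef_pos: [520.6, 25.5, 128.2]
tcp_rot: [-3.14, 0.001, 0.308]
contact_force: [0.5, -0.2, -1.9]
opening: 0.191
grasp_force: 47.9
```

```bash
python3 - <<'E'
from m import *
goto(448.3,394.3,80,0,15)
E
```

```text
row [-0.0018, 0.0017, 0.3076, 0.0428, -0.3733, 0.0489, 0.015] pose [520.6  25.5 128.2] yaw 17.6 t 6.325
```

>>> move_arm(
  motion=[
    [-0.001, 0.001, 0.308, 0.043, -0.373, 0, 0.015],
    [-0.001, 0.001, 0.308, 0.043, -0.373, 0, 0.015],
    [-0.001, 0.001, 0.308, 0.043, -0.373, 0, 0.015],
    [-0.001, 0.001, 0.308, 0.043, -0.373, 0, 0.015],
    [-0.001, 0.001, 0.308, 0.043, -0.373, 0.03, 0.015],
    [-0.001, 0.001, 0.308, 0.043, -0.373, 0.048, 0.015],
    [-0.001, 0.001, 0.308, 0.043, -0.373, 0.048, 0.015],
    [-0.001, 0.001, 0.308, 0.043, -0.373, 0.048, 0.015],
  ],
)

```text
clock: 7.32
eef_pos: [446.5, 391.9, 80.2]
tcp_rot: [3.141, 0.002, 0.007]
contact_force: [0.4, -1.4, -1.3]
opening: 0.184
grasp_force: 47.9
```

```bash
python3 - <<'E'
from m import *
import time
im,P=world("wrist");s,im,P=look("w5");print(s["eef_pos"],s["contact_force"],s["grasp_force"],s["tcp_rot"])
X,Y,Z=np.moveaxis(P,-1,0)
L,k=nd.label((X>380)&(X<520)&(im.max(-1)<90)&(Z<16)&(Z>3))
for i in range(1,k+1):
    q=L==i
    if q.sum()<200: continue
    r=cv2.minAreaRect(np.c_[X[q],Y[q]].astype(np.float32));print(q.sum(),r,np.median(Z[q]))
q=(Z>60)&(Z<130)&(abs(X-448)<60)&(abs(Y-394)<10.5);print("rackZ",np.nanmedian(Z[(abs(X-448)<45)&(Y>355)&(Y<372)]))
E
```

```text
finger -1 1983 tip dz [30.3 30.7 30.9] inner y 0.3
finger 1 2062 tip dz [29.9 30.8 31.1] inner y 0.1
[447.05842498 391.18473139  80.8419259 ] [ 0.53566647 -0.13140965 -0.84509336] 47.946569323539734 [3.14117690e+00 1.44993586e-03 5.92798858e-03]
1815 ((465.159423828125, 389.5997619628906), (64.96871185302734, 33.6795539855957), 1.6859586238861084) 11.594245700184786
1019 ((441.1023254394531, 153.42306518554688), (64.42304229736328, 24.82666778564453), 16.492834091186523) 7.394915458627366
3577 ((449.31689453125, 219.37083435058594), (53.30458068847656, 53.07734680175781), 18.9576416015625) 7.552388500202937
1274 ((447.4643859863281, 303.3627014160156), (29.098535537719727, 30.946687698364258), 70.07921600341797) 7.600239315812004
rackZ 158.94765939860497
```

View pics/w5.png

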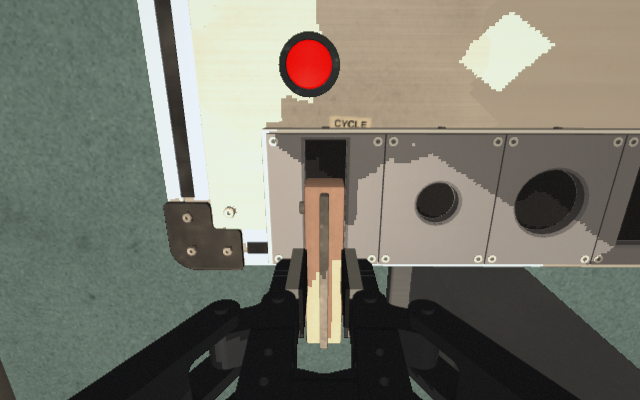

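The wrist view shows the bar held straight over its recess, which spans columns 305–347 with its far end at (325,140). The weight nest is at (437,202) and the jar nest at (548,200). I'll descend to just above the rim and align relative to it there.

>>> move_arm(
  motion=[
    [0, 0, 0, 0.001, -0.001, 0.04, 0.015],
    [0, 0, 0, 0.001, -0.001, 0.068, 0.015],
    [0, 0, 0, 0.001, -0.001, 0.068, 0.015],
    [0, 0, 0, 0.001, -0.001, 0.068, 0.015],
  ],
)

```text
clock: 7.92
eef_pos: [449.3, 392.7, 14.5]
tcp_rot: [-3.14, -0.0, 0.004]
contact_force: [-0.4, 0.1, -0.8]
opening: 0.188
grasp_force: 48.0
```

```bash
cat >> m.py <<'E'
def profile(lo,hi,xs,ylo,yhi):
    "edges: for each world x, list y-runs of dark floor and z steps"
    s=sensors.sense();im,P=world("wrist");X,Y,Z=np.moveaxis(P,-1,0)
    print(s["eef_pos"].round(1),s["contact_force"].round(1),s["tcp_rot"].round(4))
    for x in xs:
        q=(abs(X-x)<1.5)&(Y>ylo)&(Y<yhi)&(Z<90)
        o=np.argsort(Y[q]);y=Y[q][o];z=Z[q][o];print("x",x,[(round(float(np.median(y[(y>=k)&(y<k+1.5)])),1),round(float(np.median(z[(y>=k)&(y<k+1.5)])),1)) for k in np.arange(ylo,yhi,1.5) if ((y>=k)&(y<k+1.5)).any()])
    return s,im,P
E
python3 - <<'E'
from m import *
s,im,P=profile(0,0,[470,485,492],370,412)
X,Y,Z=np.moveaxis(P,-1,0)
for y in(386,391,396):
    q=(abs(Y-y)<1.5)&(X>470)&(X<510);o=np.argsort(X[q])[::6];print("y",y,[(a.round(1),b.round(1)) for a,b in zip(X[q][o],Z[q][o])])
cv2.imwrite("pics/w6.png",im[:,:,::-1])
E
```

```text
[449.3 392.7  14.5] [-0.4  0.1 -0.8] [-3.1399e+00 -5.0000e-04  4.1000e-03]
x 470 [(370.7, 16.8), (372.4, 16.9), (373.9, 16.0), (375.2, 12.1), (376.8, 11.4), (378.4, 10.9), (379.6, 10.9), (381.2, 11.1), (384.7, 46.6), (385.6, 46.7), (387.2, 46.9), (388.8, 46.8), (390.2, 46.7), (391.6, 52.7), (393.3, 52.7), (394.7, 52.3), (396.1, 46.6), (397.9, 46.5), (399.3, 46.7), (400.7, 46.7), (401.6, 46.9), (407.1, 16.3), (408.1, 16.7), (409.7, 17.0), (411.4, 17.1)]
x 485 [(370.8, 16.8), (372.4, 17.0), (373.9, 16.3), (375.2, 13.3), (376.6, 11.0), (378.3, 11.3), (379.9, 10.4), (381.1, 11.8), (382.6, 11.5), (384.4, 45.3), (385.9, 46.5), (387.2, 46.7), (388.8, 46.5), (390.3, 46.7), (391.7, 52.5), (393.2, 52.7), (394.7, 51.7), (396.4, 46.7), (397.9, 46.4), (399.2, 46.6), (400.9, 46.5), (401.9, 12.1), (403.9, 11.4), (405.2, 11.2), (406.4, 15.3), (408.4, 16.9), (409.9, 16.9), (411.3, 17.2)]
x 492 [(370.7, 16.6), (372.2, 16.9), (373.7, 16.4), (375.3, 12.4), (376.9, 11.2), (378.1, 11.3), (379.6, 11.3), (381.2, 11.0), (382.8, 11.2), (384.5, 33.1), (385.7, 36.1), (387.2, 36.4), (388.8, 36.4), (390.4, 34.7),
[... 11473 characters left out ...]
3.0)), (np.float64(501.0), np.float64(12.5)), (np.float64(501.5), np.float64(12.7)), (np.float64(501.9), np.float64(12.1)), (np.float64(502.3), np.float64(11.1)), (np.float64(502.5), np.float64(5.2)), (np.float64(502.5), np.float64(2.0)), (np.float64(502.7), np.float64(10.1)), (np.float64(503.2), np.float64(-0.4)), (np.float64(503.9), np.float64(-0.2)), (np.float64(504.5), np.float64(0.6)), (np.float64(505.0), np.float64(0.1)), (np.float64(505.7), np.float64(1.1)), (np.float64(506.5), np.float64(-1.2)), (np.float64(507.1), np.float64(-0.5)), (np.float64(507.8), np.float64(0.3)), (np.float64(508.4), np.float64(0.9)), (np.float64(508.9), np.float64(1.0)), (np.float64(509.9), np.float64(-0.6))]
```

View pics/w6.png

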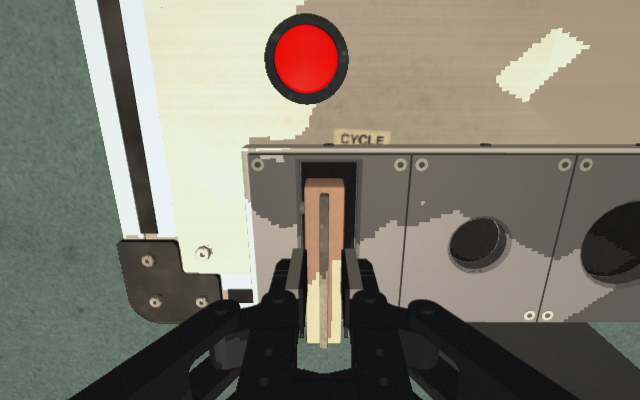

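The bar's underside is at z≈30.7, as expected. The recess centre is y≈390.8, so I'll shift the bar by −2.2 mm in y and −1 mm in x and lower it.

>>> move_arm(
  motion=[
    [0, 0, 0, -0.0005, 0.0022, 0, 0.015],
    [0, 0, 0, -0.001, 0.0022, 0.006, 0.015],
    [0, 0, 0, -0.001, 0.0022, 0.012, 0.015],
    [0, 0, 0, -0.001, 0.0022, 0.015, 0.015],
    [0, 0, 0, -0.001, 0.0022, 0.017, 0.015],
    [0, 0, 0, -0.001, 0.0022, 0.018, 0.015],
  ],
)

```text
clock: 8.72
eef_pos: [447.1, 390.8, -5.1]
tcp_rot: [-3.141, 0.001, 0.005]
contact_force: [-1.2, -1.2, 5.3]
opening: 0.19
grasp_force: 48.7
```

```bash
python3 - <<'E'
from m import *
s,im,P=profile(0,0,[480],372,412)
E
```

```text
[447.1 390.8  -5.1] [-1.2 -1.2  5.3] [-3.1411e+00  1.0000e-03  5.4000e-03]
x 480 [(372.7, 16.5), (374.4, 15.3), (375.9, 11.1), (377.2, 11.0), (378.5, 11.3), (379.9, 11.4), (382.2, 26.3), (383.2, 26.8), (384.9, 26.9), (386.3, 26.7), (387.6, 26.8), (389.4, 32.6), (390.7, 33.0), (392.4, 32.9), (393.8, 27.2), (395.2, 26.9), (396.5, 27.0), (398.3, 26.6), (399.6, 26.1), (401.4, 11.9), (402.9, 11.2), (404.5, 11.2), (405.9, 13.9), (407.3, 16.3), (408.7, 16.7), (410.1, 16.8), (411.5, 17.0)]
```

The bar is seated: its body top is at 26.9 mm, which is the 11 mm floor plus 16. I'll release and retreat.

>>> move_arm(
  motion=[
    [0, 0, 0, 0, 0, 0, 0.035],
    [0, 0, 0, 0, 0, 0, 0.035],
    [0, 0, 0, 0, 0, -0.03, 0.035],
    [0, 0, 0, 0, 0, -0.09, 0.035],
    [0, 0, 0, 0, 0, -0.13, 0.055],
    [0, 0, 0, 0, 0, -0.13, 0.055],
  ],
)

```text
clock: 9.52
eef_pos: [449.3, 392.4, 128.9]
tcp_rot: [-3.137, -0.004, 0.005]
contact_force: [-0.8, 0.8, 0.3]
opening: 0.644
grasp_force: 0.0
```

```bash
python3 - <<'E'
from m import *
s,im,P=profile(0,0,[480],380,403)
goto(461.5,-278,80,93,58)
E
```

```text
[449.3 392.4 128.9] [-0.8  0.8  0.3] [-3.1365 -0.0044  0.0053]
x 480 [(380.7, 24.8), (382.0, 24.3), (383.6, 24.5), (384.9, 24.2), (386.6, 24.7), (388.3, 30.9), (389.5, 30.8), (391.1, 29.5), (392.8, 24.2), (394.5, 24.1), (395.7, 24.4), (397.4, 24.7), (398.3, 22.6), (400.4, 8.5), (401.7, 9.1)]
row [-0.0008, -0.0037, -1.6179, 0.0098, 0.6696, 0.0448, 0.058] pose [448.1 391.4 126.7] yaw 0.3 t 9.575
```

>>> move_arm(
  motion=[
    [0, 0, -1.618, 0.01, 0.67, 0, 0.058],
    [0, 0, -1.618, 0.01, 0.67, 0, 0.058],
    [0, 0, -1.618, 0.01, 0.67, 0, 0.058],
    [0, 0, -1.618, 0.01, 0.67, 0, 0.058],
    [0, 0, -1.618, 0.01, 0.67, 0, 0.058],
    [0, 0, -1.618, 0.01, 0.67, 0, 0.058],
    [0, 0, -1.618, 0.01, 0.67, 0, 0.058],
    [0, 0, -1.618, 0.01, 0.67, 0, 0.058],
  ],
)

```text
clock: 10.58
eef_pos: [457.3, -61.4, 123.7]
tcp_rot: [-3.139, -0.0, 1.361]
contact_force: [-0.1, 0.9, 0.3]
opening: 0.677
grasp_force: 0.0
```

```bash
python3 - <<'E'
from m import *
goto(461.5,-278,80,93,58)
E
```

```text
row [-0.0027, -0.0007, -0.2622, -0.211, 0.0493, 0.0435, 0.058] pose [457.3 -61.4 123.7] yaw 78.0 t 10.575
```

>>> move_arm(
  motion=[
    [-0.002, 0, -0.262, -0.211, 0.049, 0.01, 0.058],
    [-0.002, 0, -0.262, -0.211, 0.049, 0.02, 0.058],
    [-0.002, 0, -0.262, -0.211, 0.049, 0.043, 0.058],
    [-0.002, 0, -0.262, -0.211, 0.049, 0.043, 0.058],
    [-0.002, 0, -0.262, -0.211, 0.049, 0.043, 0.058],
    [-0.002, 0, -0.262, -0.211, 0.049, 0.043, 0.058],
    [-0.002, 0, -0.262, -0.211, 0.049, 0.043, 0.058],
  ],
)

```text
clock: 11.45
eef_pos: [461.1, -275.2, 81.6]
tcp_rot: [3.141, -0.001, 1.619]
contact_force: [0.6, -0.4, 0.7]
opening: 0.675
grasp_force: 0.0
```

```bash
cat >> m.py <<'E'
def part(lo,hi,ra,rb):
    "outline of what stands zlo..zhi near the tool, in tool x,y; plus finger tips"
    s=sensors.sense();im,P=world("wrist");D=P-s["eef_pos"];yaw=s["tcp_rot"][2];c,si=np.cos(yaw),np.sin(yaw)
    a=D[...,0]*c+D[...,1]*si; b=D[...,0]*si-D[...,1]*c
    q=(P[...,2]>lo)&(P[...,2]<hi)&(abs(a)<ra)&(abs(b)<rb)
    r=cv2.minAreaRect(np.c_[a[q],b[q]].astype(np.float32))
    print(s["eef_pos"].round(1),"yaw",np.degrees(yaw).round(1),"tilt",(s["tcp_rot"]).round(4)[:2],"F",s["contact_force"].round(1))
    print(" part",q.sum(),"rect",np.round(r[0],1),np.round(r[1],1),round(r[2],1),"ztop",np.percentile(P[...,2][q],98).round(1),"span a",np.percentile(a[q],[1,99]).round(1),"b",np.percentile(b[q],[1,99]).round(1))
    f=(abs(a)<10)&(abs(b)<50)&(D[...,2]>20)&(D[...,2]<60)&(abs(b)>rb)
    if f.sum()>30:print(" tip z",np.sort(P[...,2][f])[[3,20]].round(1), "fingers b",[(np.max(b[f&(b<0)]).round(1) if (f&(b<0)).any() else None),(np.min(b[f&(b>0)]).round(1) if (f&(b>0)).any() else None)])
    return s,im,P,a,b
E
python3 - <<'E'
from m import *
world("wrist")
s,im,P,a,b=part(5,50,45,27)
E
```

```text
[ 461.3 -275.3   81.8] yaw 92.8 tilt [ 3.1405e+00 -6.0000e-04] F [-0.5  0.  -0.2]
 part 4539 rect [-5.   1.3] [40.  60.4] 89.7 ztop 34.8 span a [-34.1  25. ] b [-18.2  20.8]
 tip z [113.4 114.2] fingers b [np.float64(-28.4), np.float64(28.8)]
```

>>> move_arm(
  motion=[
    [0, 0, 0, -0.005, 0.0013, 0.03, 0.058],
    [0, 0, 0, -0.005, 0.0013, 0.07, 0.058],
    [0, 0, 0, -0.005, 0.0013, 0.085, 0.058],
    [0, 0, 0, -0.005, 0.0013, 0.095, 0.058],
    [0, 0, 0, -0.005, 0.0013, 0.095, 0.058],
  ],
)

```text
clock: 12.18
eef_pos: [463.1, -281.1, -13.1]
tcp_rot: [3.14, -0.0, 1.618]
contact_force: [-0.1, -0.7, 0.1]
opening: 0.68
grasp_force: 0.0
```

```bash
python3 - <<'E'
from m import *
s,im,P,a,b=part(5,50,45,25)
E
```

```text
[ 463.1 -281.1  -13.1] yaw 92.7 tilt [ 3.1404e+00 -4.0000e-04] F [-0.1 -0.7  0.1]
 part 11645 rect [ 0.8 -0. ] [40.3 60.7] 89.8 ztop 35.0 span a [-27.9  30.9] b [-19.5  19.3]
 tip z [18.5 19.4] fingers b [np.float64(-28.4), np.float64(28.8)]
```

Centred on the jig. Closing.

>>> move_arm(
  motion=[
    [0, 0, 0, 0, 0, 0, 0.032],
    [0, 0, 0, 0, 0, 0, 0.032],
    [0, 0, 0, 0, 0, 0, 0.032],
    [0, 0, 0, 0, 0, 0, 0.032],
    [0, 0, 0, 0, 0, -0.03, 0.032],
    [0, 0, 0, 0, 0, -0.09, 0.032],
    [0, 0, 0, 0, 0, -0.12, 0.032],
  ],
)

```text
clock: 13.1
eef_pos: [463.9, -282.0, 110.1]
tcp_rot: [3.137, 0.002, 1.618]
contact_force: [0.1, -0.2, -2.8]
opening: 0.452
grasp_force: 61.8
```

```bash
python3 - <<'E'
from m import *
s=sensors.sense();print(s["eef_pos"],s["opening"]*85.4,s["grasp_force"])
goto(448.3,134.5,95,0,32)
E
```

```text
[ 463.85981196 -282.02122948  110.09706861] 38.57616710573505 61.8424129486084
row [0.0049, -0.0022, 1.6176, 0.4168, 0.0039, 0.0144, 0.032] pose [ 463.9 -282.   110.1] yaw 92.7 t 13.1
```

>>> move_arm(
  motion=[
    [0.002, -0.002, 1.618, 0.417, 0.004, 0, 0.032],
    [0.002, -0.002, 1.618, 0.417, 0.004, 0, 0.032],
    [0.002, -0.002, 1.618, 0.417, 0.004, 0, 0.032],
    [0.002, -0.002, 1.618, 0.417, 0.004, 0, 0.032],
    [0.002, -0.002, 1.618, 0.417, 0.004, 0, 0.032],
    [0.002, -0.002, 1.618, 0.417, 0.004, 0, 0.032],
    [0.002, -0.002, 1.618, 0.417, 0.004, 0, 0.032],
    [0.002, -0.002, 1.618, 0.417, 0.004, 0, 0.032],
  ],
)

```text
clock: 14.1
eef_pos: [447.0, 137.7, 107.5]
tcp_rot: [-3.141, -0.0, 0.274]
contact_force: [0.5, 0.1, -1.4]
opening: 0.452
grasp_force: 61.8
```

```bash
python3 - <<'E'
from m import *
goto(448.3,134.5,30,0,32)
E
```

```text
row [-0.0007, -0.0003, 0.2737, 0.0003, 0.0035, 0.0775, 0.032] pose [447.  137.7 107.5] yaw 15.7 t 14.1
```

>>> move_arm(
  motion=[
    [0, 0, 0.274, 0, 0.003, 0.02, 0.032],
    [0, 0, 0.274, 0, 0.003, 0.05, 0.032],
    [0, 0, 0.274, 0, 0.003, 0.08, 0.032],
    [0, 0, 0.274, 0, 0.003, 0.09, 0.032],
    [0, 0, 0.274, 0, 0.003, 0.09, 0.032],
  ],
)

```text
clock: 14.72
eef_pos: [447.8, 132.5, 16.9]
tcp_rot: [3.142, 0.002, 0.004]
contact_force: [0.5, 0.2, -1.6]
opening: 0.446
grasp_force: 61.8
```

```bash
cat >> m.py <<'E'
def fit(wx,wy,h,bottom,name=None):
    "recess edge (ring of z between floor and rim near the tool) against held part's top, world axes"
    s=sensors.sense();im,P=world("wrist");X,Y,Z=np.moveaxis(P,-1,0);e=s["eef_pos"]
    print(e.round(1),"yaw",np.degrees(s["tcp_rot"][2]).round(2),"F",s["contact_force"].round(1),"grasp",s["grasp_force"].round(0))
    fl=(Z<14.5 if h<14 else Z<14.5)&(Z>4)&(abs(X-e[0])<wx/2+8)&(abs(Y-e[1])<wy/2+8)
    g=lambda v:np.percentile(v,[0.5,99.5]).round(1) if v.size>20 else None
    print(" recess px",fl.sum(),"x",g(X[fl]),"y",g(Y[fl]),"floor",np.median(Z[fl]).round(1))
    pt=(Z>bottom)&(abs(X-e[0])<60)&(abs(Y-e[1])<60)&(Z<bottom+75)
    if name: cv2.imwrite(f"pics/{name}.png",im[:,:,::-1])
    return s,im,P
E
python3 - <<'E'
from m import *
s,im,P=fit(70,50,10,30,"w7")
X,Y,Z=np.moveaxis(P,-1,0);e=s["eef_pos"]
q=(Z>28)&(Z<72)&(X>e[0]+14)&(X<e[0]+45)&(abs(Y-e[1])<30);print("part y",np.percentile(Y[q],[1,99]),"x max",np.percentile(X[q],99),"ztop",np.percentile(Z[q],[50,98]))
E
```

```text
Traceback (most recent call last):
  File "m.py", line 56, in fit
    print(e.round(1),"yaw",np.degrees(s["tcp_rot"][2]).round(2),"F",s["contact_force"].round(1),"grasp",s["grasp_force"].round(0))
                                                                                                        ^^^^^^^^^^^^^^^^^^^^^^
AttributeError: 'float' object has no attribute 'round'
```

```bash
sed -i 's/s\["grasp_force"\].round(0)/round(s["grasp_force"])/' m.py; python3 - <<'E'
from m import *
s,im,P=fit(70,50,10,30,"w7")
X,Y,Z=np.moveaxis(P,-1,0);e=s["eef_pos"]
q=(Z>28)&(Z<72)&(X>e[0]+14)&(X<e[0]+45)&(abs(Y-e[1])<30);print("part y",np.percentile(Y[q],[1,99]),"x max",np.percentile(X[q],99),"ztop",np.percentile(Z[q],[50,98]))
E
```

```text
[448.3 132.7  17.5] yaw 0.23 F [ 0.3  0.1 -1.2] grasp 62
 recess px 1692 x [441.  484.1] y [110.3 160.5] floor 7.4
part y [113.65981408 152.46166283] x max 480.3273229721003 ztop [53.48949245 64.34149447]
```

View pics/w7.png

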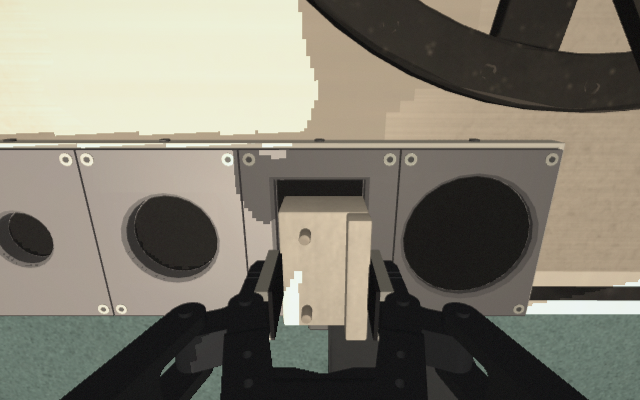

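The recess y-span is 110–160.5 (centre 135.4) and the part's is 113.7–152.5 (centre 133.1). I'll shift it by +2.2 mm in y and −1.5 mm in x and lower it.

>>> move_arm(
  motion=[
    [0, 0, 0.004, -0.0015, -0.0022, 0, 0.032],
    [0, 0, 0.004, -0.0015, -0.0022, 0.008, 0.032],
    [0, 0, 0.004, -0.0015, -0.0022, 0.015, 0.032],
    [0, 0, 0.004, -0.0015, -0.0022, 0.019, 0.032],
    [0, 0, 0.004, -0.0015, -0.0022, 0.021, 0.032],
    [0, 0, 0.004, -0.0015, -0.0022, 0.022, 0.032],
    [0, 0, 0.004, -0.0015, -0.0022, 0.0225, 0.032],
  ],
)

```text
clock: 15.7
eef_pos: [446.2, 134.7, -5.1]
tcp_rot: [3.142, 0.002, -0.0]
contact_force: [-4.8, -2.0, 16.8]
opening: 0.446
grasp_force: 65.0
```

```bash
python3 - <<'E'
from m import *
s,im,P=fit(70,50,10,30)
X,Y,Z=np.moveaxis(P,-1,0);e=s["eef_pos"]
q=(Z>20)&(Z<50)&(X>e[0]+14)&(X<e[0]+45)&(abs(Y-e[1])<30);print("part y",np.percentile(Y[q],[1,99]),"x max",np.percentile(X[q],99),"ztop",np.percentile(Z[q],[50,98]))
E
```

```text
[446.2 134.7  -5.1] yaw -0.0 F [-4.8 -2.  16.8] grasp 65
 recess px 1915 x [414.  483.8] y [109.9 160.7] floor 7.5
part y [115.38335407 154.32280361] x max 477.8369534755869 ztop [30.96425743 41.5849609 ]
```

Seated: the top is at 41.6 mm and there is 17 N of contact. Releasing.

>>> move_arm(
  motion=[
    [0, 0, 0, 0, 0, -0.0005, 0.052],
    [0, 0, 0, 0, 0, -0.0005, 0.052],
    [0, 0, 0, 0, 0, -0.03, 0.055],
    [0, 0, 0, 0, 0, -0.09, 0.085],
    [0, 0, 0, 0, 0, -0.13, 0.085],
    [0, 0, 0, 0, 0, -0.13, 0.085],
  ],
)

```text
clock: 16.5
eef_pos: [448.9, 135.5, 127.3]
tcp_rot: [-3.14, -0.005, 0.0]
contact_force: [0.1, 0.5, -0.1]
opening: 0.995
grasp_force: 0.0
```

```bash
python3 - <<'E'
from m import *
world("wrist")
s,im,P=fit(70,50,10,30)
X,Y,Z=np.moveaxis(P,-1,0);e=s["eef_pos"]
q=(Z>20)&(Z<50)&(abs(X-448)<45)&(abs(Y-e[1])<35);print("part",cv2.minAreaRect(np.c_[X[q],Y[q]].astype(np.float32)),"ztop",np.percentile(Z[q],[50,98]))
goto(447.5,-162.5,90,90,85)
E
```

```text
[447.5 135.1 125.5] yaw 0.01 F [-0.1 -0.7 -0.8] grasp 0
 recess px 1384 x [407.2 489.6] y [102.8 166.8] floor 6.5
part ((446.7418518066406, 134.3178253173828), (59.788299560546875, 40.051063537597656), 0.1142297312617302) ztop [29.76603806 40.41018284]
row [-0.0005, -0.0, -1.5707, 0.001, 0.2973, 0.0342, 0.085] pose [446.5 134.8 124.3] yaw 0.0 t 16.6
```

The jig lies flat and centred. The reel next: a yaw of 0 works for both picking and placing.

```bash
python3 - <<'E'
from m import *
goto(447.5,-162.5,90,0,85)
E
```

```text
row [-0.0003, 0.0003, 0.0001, 0.001, 0.2973, 0.0342, 0.085] pose [446.5 134.8 124.3] yaw 0.0 t 16.6
```

>>> move_arm(
  motion=[
    [0, 0, 0, 0.001, 0.297, 0, 0.085],
    [0, 0, 0, 0.001, 0.297, 0, 0.085],
    [0, 0, 0, 0.001, 0.297, 0.02, 0.085],
    [0, 0, 0, 0.001, 0.297, 0.034, 0.085],
    [0, 0, 0, 0.001, 0.297, 0.034, 0.085],
    [0, 0, 0, 0.001, 0.297, 0.034, 0.085],
    [0, 0, 0, 0.001, 0.297, 0.034, 0.085],
    [0, 0, 0, 0.001, 0.297, 0.034, 0.085],
  ],
)

```text
clock: 17.6
eef_pos: [447.2, -161.0, 90.0]
tcp_rot: [-3.141, 0.002, 0.001]
contact_force: [-0.6, 0.3, -0.5]
opening: 0.998
grasp_force: 0.0
```

```bash
python3 - <<'E'
from m import *
world("wrist")
s,im,P,a,b=part(5,25,50,40)
E
```

```text
[ 447.5 -161.    90.2] yaw 0.1 tilt [-3.1412e+00  1.3000e-03] F [ 0.1  0.1 -0.2]
 part 4475 rect [1.1 3.2] [63.3 63.6] 44.4 ztop 13.6 span a [-28.4  31.6] b [-26.8  32.9]
 tip z [129.8 130.6] fingers b [np.float64(-41.8), np.float64(41.9)]
```

>>> move_arm(
  motion=[
    [0, 0, 0, 0.001, 0.003, 0.04, 0.08],
    [0, 0, 0, 0.001, 0.003, 0.08, 0.075],
    [0, 0, 0, 0.001, 0.003, 0.1, 0.073],
    [0, 0, 0, 0.001, 0.003, 0.112, 0.072],
    [0, 0, 0, 0.001, 0.003, 0.112, 0.072],
  ],
)

```text
clock: 18.32
eef_pos: [448.3, -164.7, -21.9]
tcp_rot: [-3.141, 0.002, 0.001]
contact_force: [-0.2, -0.3, -0.0]
opening: 0.841
grasp_force: 0.0
```

```bash
python3 - <<'E'
from m import *
s,im,P,a,b=part(5,20,50,34)
print(s["opening"]*85.4)
E
```

```text
[ 448.3 -164.7  -21.9] yaw 0.0 tilt [-3.1412e+00  1.7000e-03] F [-0.2 -0.3 -0. ]
 part 12049 rect [ 0.6 -0.3] [64.  63.6] 10.6 ztop 13.9 span a [-29.   31.1] b [-30.2  29.5]
 tip z [-1.5 -1.1] fingers b [np.float64(-34.1), np.float64(34.0)]
71.82272718968177
```

>>> move_arm(
  motion=[
    [0, 0, 0, 0, 0, 0.003, 0.07],
    [0, 0, 0, 0, 0, 0.004, 0.067],
    [0, 0, 0, 0, 0, 0.004, 0.067],
  ],
)

```text
clock: 18.75
eef_pos: [448.5, -165.3, -25.4]
tcp_rot: [3.142, 0.0, -0.0]
contact_force: [-0.3, 0.3, 0.5]
opening: 0.785
grasp_force: 0.0
```

```bash
python3 - <<'E'
from m import *
s,im,P,a,b=part(5,20,50,32)
Z=P[...,2]
q=(abs(a)<13)&(abs(b)>33)&(abs(b)<40)&(Z>3.5)&(Z<60);print("tips",np.sort(Z[q])[[0,3,10,30,80]],s["opening"]*85.4)
cv2.imwrite("pics/w8.png",cv2.resize(im[180:400,140:500,::-1],None,fx=2,fy=2))
E
```

```text
[ 448.5 -165.3  -25.4] yaw -0.0 tilt [3.1415e+00 5.0000e-04] F [-0.3  0.3  0.5]
 part 12443 rect [-0.1 -0.6] [62.9 64.4] 89.7 ztop 13.2 span a [-29.7  30.3] b [-30.6  28.6]
 tip z [-2.1 -1.7] fingers b [np.float64(-32.0), np.float64(32.0)]
tips [ 7.80194403  8.21265706  8.54254939  9.41924889 10.82477632] 67.05603672150751
```

View pics/w8.png

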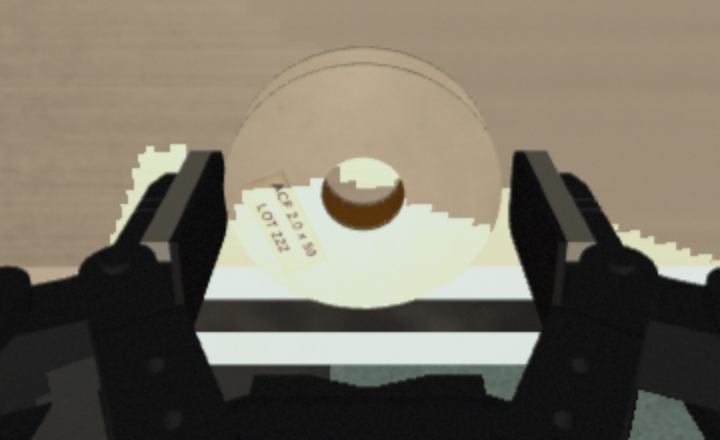

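The reel is centred, with the tips at about 8 mm, dropping to about 7 when closed. Closing and lifting a little.

>>> move_arm(
  motion=[
    [0, 0, 0, 0, 0.0005, 0, 0.057],
    [0, 0, 0, 0, 0.0005, 0, 0.057],
    [0, 0, 0, 0, 0.0005, 0, 0.057],
    [0, 0, 0, 0, 0.0005, 0, 0.057],
    [0, 0, 0, 0, 0.0005, -0.03, 0.057],
    [0, 0, 0, 0, 0.0005, -0.08, 0.057],
    [0, 0, 0, 0, 0.0005, -0.1, 0.057],
    [0, 0, 0, 0, 0.0005, -0.1, 0.057],
  ],
  grip_force=45,
)

```text
clock: 19.8
eef_pos: [449.6, -166.2, 75.7]
tcp_rot: [3.141, -0.002, 0.0]
contact_force: [-0.6, 0.1, -0.5]
opening: 0.698
grasp_force: 48.6
```

```bash
python3 - <<'E'
from m import *
s,im,P,a,b=part(85,120,50,33)
print(s["opening"]*85.4,s["grasp_force"])
q=(abs(a)<40)&(abs(b)<30)&(P[...,2]>70)&(P[...,2]<130);A=np.c_[a[q],b[q],np.ones(q.sum())];print("plane",np.linalg.lstsq(A,P[...,2][q],rcond=None)[0])
goto(448,50.0,75,0,57)
E
```

```text
[ 449.6 -166.2   75.7] yaw 0.0 tilt [ 3.1405e+00 -2.2000e-03] F [-0.6  0.1 -0.5]
 part 13715 rect [-0.9 -0.5] [64.5 63.8] 43.6 ztop 115.5 span a [-30.3  30. ] b [-30.1  29.4]
 tip z [109.8 113. ] fingers b [np.float64(-33.0), np.float64(33.0)]
59.62152869645086 48.623455634642596
plane [-4.93254076e-02  2.36668350e-02  1.10924172e+02]
row [0.0003, -0.0002, -0.0, -0.0007, -0.2159, -0.0006, 0.057] pose [ 448.7 -165.9   74.5] yaw -0.0 t 19.85
```

>>> move_arm(
  motion=[
    [0, 0, 0, -0.0007, -0.05, 0, 0.057],
    [0, 0, 0, -0.0007, -0.11, 0, 0.057],
    [0, 0, 0, -0.0007, -0.17, 0, 0.057],
    [0, 0, 0, -0.0007, -0.216, 0.01, 0.057],
    [0, 0, 0, -0.0007, -0.216, 0.04, 0.057],
    [0, 0, 0, -0.0007, -0.216, 0.066, 0.057],
    [0, 0, 0, -0.0007, -0.216, 0.066, 0.057],
    [0, 0, 0, -0.0007, -0.216, 0.066, 0.057],
  ],
)

```text
clock: 20.85
eef_pos: [447.4, 50.1, 8.2]
tcp_rot: [-3.142, 0.002, -0.0]
contact_force: [0.7, 0.5, -1.0]
opening: 0.695
grasp_force: 48.9
```

```bash
cat >> m.py <<'E'
def circ(lo,hi,cx,cy,R,dark=None):
    "fit a circle to the outline of points in z lo..hi within R of (cx,cy), by convex hull"
    from scipy.optimize import least_squares
    im,P=world("wrist");s=sensors.sense();X,Y,Z=np.moveaxis(P,-1,0)
    q=(Z>lo)&(Z<hi)&(np.hypot(X-cx,Y-cy)<R)
    if dark: q&=im.max(-1)<dark
    return s,im,P,q,cv2.minEnclosingCircle(np.c_[X[q],Y[q]].astype(np.float32)),np.percentile(Z[q],[5,50,95]).round(1)
E
python3 - <<'E'
from m import *
s,im,P=fit(74,74,5,20,"w9")
X,Y,Z=np.moveaxis(P,-1,0);e=s["eef_pos"]
q=(Z>38)&(Z<56)&(np.hypot(X-e[0],Y-e[1])<45)&((abs(X-e[0])>17)|(abs(Y-e[1])<20));r=cv2.minEnclosingCircle(np.c_[X[q],Y[q]].astype(np.float32))
print("reel",r,np.percentile(Z[q],[5,50,95]))
q=(Z>25)&(Z<65)&(np.hypot(X-e[0],Y-e[1])<29);A=np.c_[X[q]-e[0],Y[q]-e[1],np.ones(q.sum())];Zq=Z[q];k=abs(Zq-np.median(Zq))<4;print("plane",np.linalg.lstsq(A[k],Zq[k],rcond=None)[0])
E
```

```text
[447.4  50.1   8.2] yaw -0.01 F [ 0.7  0.5 -1. ] grasp 49
 recess px 4252 x [426.3 490. ] y [ 5.3 93.3] floor 12.5
reel ((447.7078552246094, 49.94720458984375), 32.4782600402832) [44.18956937 45.38526388 46.34594027]
plane [-3.23767296e-03  2.78851294e-03  4.53928658e+01]
```

View pics/w9.png

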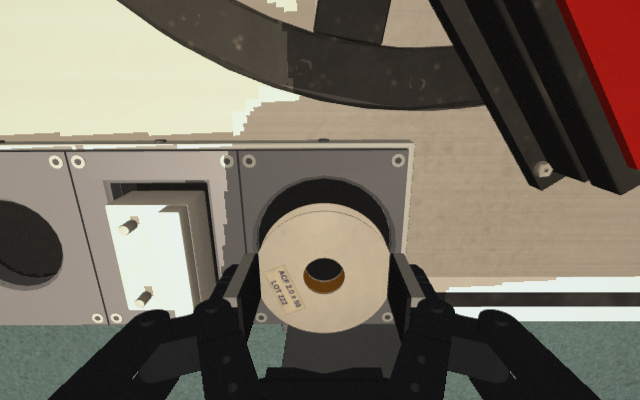

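The view shows the reel held level over its round recess (far edge at (325,180)) and the jig seated at left. I'll fit the recess rim.

```bash
python3 - <<'E'
from m import *
from scipy.optimize import least_squares
im,P=world("wrist");X,Y,Z=np.moveaxis(P,-1,0)
print(sensors.sense()["eef_pos"])
q=(Z<15.0)&(Z>10)&(np.hypot(X-448,Y-50)<43)&(X>440)
th=np.degrees(np.arctan2(Y[q]-50,X[q]-448));r=np.hypot(X[q]-448,Y[q]-50)
E=[]
for t in range(-70,71,5):
    k=abs(th-t)<2.5
    if k.sum()>10: rr=np.percentile(r[k],97);E.append((448+rr*np.cos(np.radians(t)),50+rr*np.sin(np.radians(t)),rr))
E=np.array(E);print(E[:,2].round(1))
f=least_squares(lambda p:np.hypot(E[:,0]-p[0],E[:,1]-p[1])-37.3,[448,50],loss="soft_l1");print(f.x,abs(f.fun).max())
E
```

```text
[448.21149802  50.14440125   8.93490033]
[37.5 37.6 37.2 37.6 37.8 37.4 37.4 37.3 37.6 37.2 37.2 37.6 37.2 37.3
 37.6 37.5 37.4 37.4 37.5 37.5 37.7 37.6 37.5 38.6 37.4 37.6 37.7 37.4
 37.5]
[448.23232816  50.09764153] 1.0505371610059626
```

Centred to within 1 mm. Lowering.

>>> move_arm(
  motion=[
    [0, 0, 0, 0, 0, 0.008, 0.057],
    [0, 0, 0, 0, 0, 0.015, 0.057],
    [0, 0, 0, 0, 0, 0.018, 0.057],
    [0, 0, 0, 0, 0, 0.02, 0.057],
    [0, 0, 0, 0, 0, 0.021, 0.057],
    [0, 0, 0, 0, 0, 0.0215, 0.057],
  ],
)

```text
clock: 21.7
eef_pos: [447.7, 50.3, -12.8]
tcp_rot: [-3.141, 0.001, 0.0]
contact_force: [-2.9, 0.5, 12.9]
opening: 0.691
grasp_force: 49.7
```

```bash
python3 - <<'E'
from m import *
s,im,P=fit(74,74,5,20)
X,Y,Z=np.moveaxis(P,-1,0);e=s["eef_pos"]
q=(Z>19)&(Z<40)&(np.hypot(X-e[0],Y-e[1])<29);print(np.percentile(Z[q],[5,50,95]))
E
```

```text
[447.7  50.3 -12.8] yaw 0.01 F [-2.9  0.5 12.9] grasp 50
 recess px 4214 x [438.1 490. ] y [ 5.4 93.3] floor 12.3
[23.16490724 24.175743   25.09699653]
```

Seated, with the top at 24.2 mm. Releasing.

>>> move_arm(
  motion=[
    [0, 0, 0, 0, 0, -0.0003, 0.072],
    [0, 0, 0, 0, 0, -0.0003, 0.072],
    [0, 0, 0, 0, 0, -0.02, 0.072],
    [0, 0, 0, 0, 0, -0.08, 0.06],
    [0, 0, 0, 0, 0, -0.14, 0.045],
    [0, 0, 0, 0, 0, -0.14, 0.04],
  ],
)

```text
clock: 22.5
eef_pos: [451.1, 50.6, 131.1]
tcp_rot: [-3.141, -0.008, 0.0]
contact_force: [0.2, 0.3, -0.5]
opening: 0.467
grasp_force: 0.0
```

```bash
python3 - <<'E'
from m import *
world("wrist")
s,im,P,q,c,z=circ(20,30,448,50,38);print("reel",c,z)
goto(579.5,-383,90,90,40)
E
```

```text
reel ((445.8505554199219, 50.246299743652344), 32.20940017700195) [21.4 22.5 23.7]
row [0.0001, -0.0006, -1.5707, 0.1315, 0.4333, 0.0372, 0.04] pose [448.   50.3 127.2] yaw 0.0 t 22.6
```

>>> move_arm(
  motion=[
    [0, 0, -1.571, 0.132, 0.433, 0, 0.04],
    [0, 0, -1.571, 0.132, 0.433, 0, 0.04],
    [0, 0, -1.571, 0.132, 0.433, 0, 0.04],
    [0, 0, -1.571, 0.132, 0.433, 0, 0.04],
    [0, 0, -1.571, 0.132, 0.433, 0, 0.04],
    [0, 0, -1.571, 0.132, 0.433, 0, 0.04],
    [0, 0, -1.571, 0.132, 0.433, 0, 0.04],
    [0, 0, -1.571, 0.132, 0.433, 0.02, 0.04],
  ],
)

```text
clock: 23.6
eef_pos: [580.2, -385.7, 105.1]
tcp_rot: [-3.141, 0.0, 1.432]
contact_force: [0.2, -0.0, 0.3]
opening: 0.469
grasp_force: 0.0
```

```bash
python3 - <<'E'
from m import *
goto(579.5,-383,70,90,40)
E
```

```text
row [-0.0009, 0.0002, -0.1387, 0.0026, -0.001, 0.0351, 0.04] pose [ 580.2 -385.7  105.1] yaw 82.1 t 23.6
```

>>> move_arm(
  motion=[
    [0, 0, -0.139, 0.002, -0.001, 0.02, 0.04],
    [0, 0, -0.139, 0.002, -0.001, 0.05, 0.04],
    [0, 0, -0.139, 0.002, -0.001, 0.06, 0.04],
    [0, 0, -0.139, 0.002, -0.001, 0.06, 0.04],
    [0, 0, -0.139, 0.002, -0.001, 0.06, 0.04],
  ],
)

```text
clock: 24.22
eef_pos: [579.6, -380.8, 47.4]
tcp_rot: [-3.141, 0.0, 1.566]
contact_force: [0.1, 0.2, -0.7]
opening: 0.468
grasp_force: 0.0
```

```bash
python3 - <<'E'
from m import *
s,im,P,a,b=part(5,45,30,18)
E
```

```text
[ 579.6 -380.8   47.4] yaw 89.7 tilt [-3.1415e+00  4.0000e-04] F [ 0.1  0.2 -0.7]
 part 1108 rect [-4.4  2. ] [21.6 19.8] 89.1 ztop 36.7 span a [-12.5   5.3] b [-8.5 12.2]
 tip z [76.1 77.6] fingers b [np.float64(-19.6), np.float64(19.9)]
```

>>> move_arm(
  motion=[
    [0, 0, 0, -0.0043, 0.002, 0, 0.04],
    [0, 0, 0, -0.0043, 0.002, 0.03, 0.04],
    [0, 0, 0, -0.0043, 0.002, 0.05, 0.04],
    [0, 0, 0, -0.0043, 0.002, 0.0585, 0.04],
    [0, 0, 0, -0.0043, 0.002, 0.0585, 0.04],
  ],
)

```text
clock: 24.9
eef_pos: [580.7, -384.7, -12.3]
tcp_rot: [-3.14, -0.001, 1.566]
contact_force: [0.9, -0.4, -0.1]
opening: 0.47
grasp_force: 0.0
```

```bash
python3 - <<'E'
from m import *
s,im,P,a,b=part(5,45,30,18)
E
```

```text
[ 580.7 -384.7  -12.3] yaw 89.7 tilt [-3.1398e+00 -6.0000e-04] F [ 0.9 -0.4 -0.1]
 part 2286 rect [-0.3  1.1] [21.7 19.5] 89.6 ztop 36.9 span a [-7.8  9. ] b [-9.2 11.3]
 tip z [17.1 18.2] fingers b [np.float64(-19.3), np.float64(20.2)]
```

>>> move_arm(
  motion=[
    [0, 0, 0, 0, 0.001, 0, 0.025],
    [0, 0, 0, 0, 0.001, 0, 0.014],
    [0, 0, 0, 0, 0.001, 0, 0.014],
    [0, 0, 0, 0, 0.001, 0, 0.014],
    [0, 0, 0, 0, 0.001, -0.02, 0.014],
    [0, 0, 0, 0, 0.001, -0.08, 0.014],
    [0, 0, 0, 0, 0.001, -0.13, 0.014],
    [0, 0, 0, 0, 0.001, -0.13, 0.014],
  ],
)

```text
clock: 25.95
eef_pos: [585.0, -386.8, 124.7]
tcp_rot: [3.135, 0.005, 1.566]
contact_force: [-0.1, -1.1, -1.3]
opening: 0.208
grasp_force: 44.1
```

```bash
python3 - <<'E'
from m import *
s,im,P,a,b=part(135,180,20,10)
print(s["opening"]*85.4,s["grasp_force"])
goto(448.2,305.5,118,0,14)
E
```

```text
[ 585.  -386.8  124.7] yaw 89.7 tilt [3.1346 0.0051] F [-0.1 -1.1 -1.3]
 part 2432 rect [ 2.3 -0.5] [22.9 19.6] 4.3 ztop 177.6 span a [-7.4 12.5] b [-9.8  9.7]
 tip z [149.2 154.2] fingers b [np.float64(-10.0), np.float64(14.6)]
17.738059598538783 44.102173137216596
row [0.0047, -0.0005, 1.5662, 0.6907, -0.1385, 0.0014, 0.014] pose [ 583.5 -385.8  121.7] yaw 89.7 t 26.0
```

>>> move_arm(
  motion=[
    [0.003, 0, 1.566, 0.691, -0.138, 0, 0.014],
    [0.003, 0, 1.566, 0.691, -0.138, 0, 0.014],
    [0.003, 0, 1.566, 0.691, -0.138, 0, 0.014],
    [0.003, 0, 1.566, 0.691, -0.138, 0, 0.014],
    [0.003, 0, 1.566, 0.691, -0.138, 0, 0.014],
    [0.003, 0, 1.566, 0.691, -0.138, 0, 0.014],
    [0.003, 0, 1.566, 0.691, -0.138, 0, 0.014],
    [0.003, 0, 1.566, 0.691, -0.138, 0, 0.014],
  ],
)

```text
clock: 27.0
eef_pos: [490.8, 83.2, 117.6]
tcp_rot: [-3.139, 0.004, 0.136]
contact_force: [-0.1, -0.7, -1.3]
opening: 0.204
grasp_force: 44.1
```

```bash
python3 - <<'E'
from m import *
goto(448.2,305.5,30,0,14)
E
```

```text
row [-0.0019, 0.0044, 0.1362, -0.0116, -0.2258, 0.0882, 0.014] pose [490.8  83.2 117.6] yaw 7.8 t 27.0
```

>>> move_arm(
  motion=[
    [0, 0.003, 0.136, -0.012, -0.226, 0, 0.014],
    [0, 0.003, 0.136, -0.012, -0.226, 0, 0.014],
    [0, 0.003, 0.136, -0.012, -0.226, 0, 0.014],
    [0, 0.003, 0.136, -0.012, -0.226, 0.03, 0.014],
    [0, 0.003, 0.136, -0.012, -0.226, 0.07, 0.014],
    [0, 0.003, 0.136, -0.012, -0.226, 0.092, 0.014],
    [0, 0.003, 0.136, -0.012, -0.226, 0.092, 0.014],
    [0, 0.003, 0.136, -0.012, -0.226, 0.092, 0.014],
  ],
)

```text
clock: 28.0
eef_pos: [448.3, 303.8, 27.2]
tcp_rot: [-3.14, -0.0, 0.006]
contact_force: [-0.1, 0.7, -0.1]
opening: 0.206
grasp_force: 44.2
```

```bash
cat >> m.py <<'E'
def rim(cx,cy,R,zlo,zhi,tr=range(-60,61,5)):
    from scipy.optimize import least_squares
    s=sensors.sense();im,P=world("wrist");X,Y,Z=np.moveaxis(P,-1,0)
    print(s["eef_pos"].round(1),"yaw",np.degrees(s["tcp_rot"][2]).round(1),"F",s["contact_force"].round(1),s["grasp_force"])
    for _ in range(2):
        q=(Z<zhi)&(Z>zlo)&(np.hypot(X-cx,Y-cy)<R+6)
        th=np.degrees(np.arctan2(Y[q]-cy,X[q]-cx));r=np.hypot(X[q]-cx,Y[q]-cy);E=[]
        for t in tr:
            k=abs(th-t)<2.5
            if k.sum()>6: rr=np.percentile(r[k],97);E.append((cx+rr*np.cos(np.radians(t)),cy+rr*np.sin(np.radians(t))))
        E=np.array(E)
        f=least_squares(lambda p:np.hypot(E[:,0]-p[0],E[:,1]-p[1])-R,[cx,cy],loss="soft_l1");cx,cy=f.x
    print("rim",len(E),f.x.round(1),"res",abs(f.fun).mean().round(2))
    return s,im,P
E
python3 - <<'E'
from m import *
s,im,P=rim(448,306,16.4,4,14.5)
X,Y,Z=np.moveaxis(P,-1,0);e=s["eef_pos"]
for lo,hi,n in((53,85,"knob+body"),(66,85,"knob")):
    q=(Z>lo)&(Z<hi)&(abs(X-e[0])<20)&(abs(Y-e[1])<9)
    if q.any(): print(n,"x",np.percentile(X[q],[1,99]).round(1),"y",np.percentile(Y[q],[1,99]).round(1),"z",np.percentile(Z[q],[50,99]).round(1))
cv2.imwrite("pics/w10.png",im[:,:,::-1])
E
```

```text
[448.3 303.8  27.2] yaw 0.3 F [-0.1  0.7 -0.1] 44.16662134754006
rim 25 [445.  305.3] res 0.18
knob+body x [439.4 459.8] y [295.  312.7] z [62.3 83.7]
knob x [439.1 460. ] y [294.9 312.8] z [73.6 84.4]
```

View pics/w10.png

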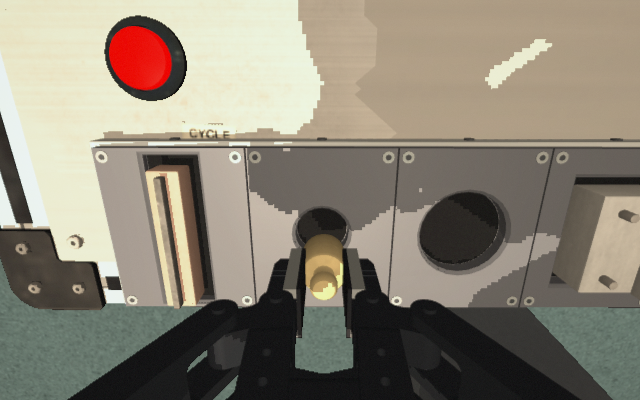

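The weight is held upright, with its knob at (323,285) over the recess at (322,228). I'll lower it closer and re-measure.

>>> move_arm(
  motion=[
    [0, 0, 0.005, 0, -0.0015, 0.008, 0.014],
    [0, 0, 0.005, 0, -0.0015, 0.014, 0.014],
    [0, 0, 0.005, 0, -0.0015, 0.014, 0.014],
  ],
)

```text
clock: 28.42
eef_pos: [447.9, 305.1, 12.4]
tcp_rot: [-3.14, 0.001, 0.001]
contact_force: [-0.2, 1.2, 0.7]
opening: 0.208
grasp_force: 44.2
```

```bash
python3 - <<'E'
from m import *
world("wrist")
s,im,P=rim(448,305.3,16,4,14)
X,Y,Z=np.moveaxis(P,-1,0);e=s["eef_pos"]
q=(Z>25)&(Z<62)&(X>e[0]+9)&(X<e[0]+20)&(abs(Y-e[1])<11);print("far x",np.percentile(X[q],[50,98]),"z",np.percentile(Z[q],[2,98]))
q=(Z<62)&(Z>25)&(abs(Y-e[1])<12)&(X>e[0]+11.3)&(X<e[0]+25);print(q.sum())
# image-row scan at column of centre
for x in (452,456,458,460,462,464): 
    q=(abs(X-x)<1)&(abs(Y-e[1])<4); print(x,np.percentile(Z[q],[10,50,90]).round(1) if q.any() else None,q.sum())
q=(Z>40)&(Z<62)&(X>e[0]+3)&(X<e[0]+13)&(abs(Y-e[1])<11.5);print("y",np.percentile(Y[q],[1,99]),"z",np.percentile(Z[q],[5,50,95]))
E
```

```text
[448.  305.2  12.6] yaw 0.0 F [ 0.6 -0.  -1.9] 44.161960684468795
rim 25 [445.  305.2] res 0.19
far x [457.87950733 459.75898398] z [25.96914565 60.9247672 ]
142
452 [ 7.2 53.8 58.7] 265
456 [ 7.1 44.7 46.5] 147
458 [ 26.5 114.1 120.3] 758
460 [115.5 120.2 122.6] 521
462 [  6.9   7.5 123.4] 5
464 [14.6 15.3 16. ] 13
y [293.99542244 316.42802805] z [41.58586834 46.4035627  59.37384957]
```

>>> move_arm(
  motion=[
    [0, 0, 0, -0.0008, 0, 0.005, 0.014],
    [0, 0, 0, -0.0008, 0, 0.01, 0.014],
    [0, 0, 0, -0.0008, 0, 0.014, 0.014],
    [0, 0, 0, -0.0008, 0, 0.016, 0.014],
    [0, 0, 0, -0.0008, 0, 0.017, 0.014],
  ],
)

```text
clock: 29.15
eef_pos: [447.4, 305.4, -3.8]
tcp_rot: [-3.14, 0.0, 0.001]
contact_force: [-2.2, -2.0, 14.3]
opening: 0.203
grasp_force: 45.8
```

```bash
python3 - <<'E'
from m import *
s,im,P=rim(447.5,305.3,16,4,14)
X,Y,Z=np.moveaxis(P,-1,0);e=s["eef_pos"];print(s["tcp_rot"])
q=(abs(X-e[0])<6)&(abs(Y-e[1])<5)&(Z>20)&(Z<60);h=np.histogram(Z[q],np.arange(20,61,2));print(h[0].tolist())
q=(abs(X-e[0]-8.5)<2)&(abs(Y-e[1])<7)&(Z>18)&(Z<60);h=np.histogram(Z[q],np.arange(20,61,2));print(h[0].tolist())
E
```

```text
[447.4 305.4  -3.8] yaw 0.0 F [-2.2 -2.  14.3] 45.849045033041875
rim 25 [444.7 305.2] res 0.25
[-3.13972894e+00  9.81864876e-05  8.39102630e-04]
[0, 0, 0, 1, 108, 130, 18, 0, 19, 47, 154, 346, 5, 0, 0, 0, 0, 0, 0, 0]
[47, 49, 48, 72, 158, 18, 0, 0, 0, 0, 0, 0, 0, 0, 0, 0, 0, 0, 0, 0]
```

The knob top is at about 43 mm, which is the 7 mm floor plus 36, so it's seated. Releasing.

>>> move_arm(
  motion=[
    [0, 0, 0, 0, 0, -0.0005, 0.035],
    [0, 0, 0, 0, 0, -0.0005, 0.035],
    [0, 0, 0, 0, 0, -0.03, 0.04],
    [0, 0, 0, 0, 0, -0.09, 0.06],
    [0, 0, 0, 0, 0, -0.14, 0.062],
    [0, 0, 0, 0, 0, -0.14, 0.062],
  ],
)

```text
clock: 29.95
eef_pos: [449.8, 306.8, 139.9]
tcp_rot: [-3.135, -0.007, 0.001]
contact_force: [0.6, -1.2, -0.3]
opening: 0.725
grasp_force: 0.0
```

```bash
python3 - <<'E'
from m import *
world("wrist")
s,im,P=world("wrist") + (None,) if 0 else (None,)+world("wrist")
X,Y,Z=np.moveaxis(P,-1,0)
q=(np.hypot(X-447,Y-305)<20)&(Z>20)&(Z<60);r=cv2.minEnclosingCircle(np.c_[X[q],Y[q]].astype(np.float32));print("weight",r,np.percentile(Z[q],[2,50,99]))
goto(459.5,-403,110,90,62)
E
```

```text
weight ((444.9317321777344, 304.6534118652344), 11.172462463378906) [21.47304594 28.3245841  41.92554766]
row [-0.0013, -0.0026, -1.5701, 0.0116, 0.7082, 0.0242, 0.062] pose [447.4 305.1 135.9] yaw 0.0 t 30.05
```

>>> move_arm(
  motion=[
    [0, 0, 0, 0.012, 0.708, 0, 0.062],
    [0, 0, 0, 0.012, 0.708, 0, 0.062],
    [0, 0, 0, 0.012, 0.708, 0, 0.062],
    [0, 0, 0, 0.012, 0.708, 0, 0.062],
    [0, 0, 0, 0.012, 0.708, 0, 0.062],
    [0, 0, 0, 0.012, 0.708, 0, 0.062],
    [0, 0, 0, 0.012, 0.708, 0, 0.062],
    [0, 0, 0, 0.012, 0.708, 0, 0.062],
  ],
)

```text
clock: 31.05
eef_pos: [454.8, -196.4, 133.1]
tcp_rot: [-3.138, 0.002, 0.001]
contact_force: [1.2, 0.2, -0.0]
opening: 0.722
grasp_force: 0.0
```

```bash
python3 - <<'E'
from m import *
goto(459.5,-403,75,0,62)
E
```

```text
row [-0.0033, 0.0025, 0.0006, 0.0047, 0.2068, 0.0574, 0.062] pose [ 454.8 -196.4  133.1] yaw 0.0 t 31.05
```

>>> move_arm(
  motion=[
    [0, 0, 0, 0.005, 0.207, 0, 0.062],
    [0, 0, 0, 0.005, 0.207, 0, 0.062],
    [0, 0, 0, 0.005, 0.207, 0.01, 0.062],
    [0, 0, 0, 0.005, 0.207, 0.03, 0.062],
    [0, 0, 0, 0.005, 0.207, 0.057, 0.062],
    [0, 0, 0, 0.005, 0.207, 0.057, 0.062],
    [0, 0, 0, 0.005, 0.207, 0.057, 0.062],
  ],
)

```text
clock: 31.92
eef_pos: [461.2, -401.2, 77.1]
tcp_rot: [-3.139, 0.001, 0.001]
contact_force: [-0.1, -1.4, 0.6]
opening: 0.719
grasp_force: 0.0
```

```bash
python3 - <<'E'
from m import *
world("wrist")
s,im,P,a,b=part(40,65,45,30)
s,im,P,a,b=part(8,65,45,30)
E
```

```text
[ 461.7 -401.5   77.8] yaw 0.1 tilt [-3.1397e+00 -3.0000e-04] F [-0.1 -0.6 -0.6]
 part 3083 rect [0.1 4.4] [41.2 40.7] 23.7 ztop 53.2 span a [-18.8  19.9] b [-14.5  23.6]
 tip z [110.5 111.3] fingers b [np.float64(-30.3), np.float64(30.9)]
[ 462.  -401.7   78.2] yaw 0.1 tilt [-3.1403e+00 -9.0000e-04] F [ 0.1  0.7 -0.3]
 part 3619 rect [-0.3  4.3] [41.4 40.5] 26.5 ztop 52.9 span a [-19.   19.4] b [-14.6  23.2]
 tip z [110.7 111.5] fingers b [np.float64(-30.4), np.float64(30.8)]
```

>>> move_arm(
  motion=[
    [0, 0, 0, 0, 0.0043, 0, 0.062],
    [0, 0, 0, 0, 0.0043, 0.02, 0.062],
    [0, 0, 0, 0, 0.0043, 0.06, 0.062],
    [0, 0, 0, 0, 0.0043, 0.08, 0.062],
    [0, 0, 0, 0, 0.0043, 0.089, 0.06],
    [0, 0, 0, 0, 0.0043, 0.089, 0.06],
  ],
)

```text
clock: 32.83
eef_pos: [461.4, -405.7, -11.9]
tcp_rot: [-3.139, 0.0, 0.001]
contact_force: [-0.1, 0.2, 0.0]
opening: 0.706
grasp_force: 0.0
```

```bash
python3 - <<'E'
from m import *
s,im,P,a,b=part(40,57,45,26)
E
```

```text
[ 461.4 -405.7  -11.9] yaw 0.0 tilt [-3.1391e+00  4.0000e-04] F [-0.1  0.2  0. ]
 part 8236 rect [0.6 0.7] [41.5 41.4] 6.7 ztop 53.3 span a [-18.2  20.4] b [-18.4  19.5]
 tip z [20.4 21.4] fingers b [np.float64(-29.2), np.float64(30.1)]
```

>>> move_arm(
  motion=[
    [0, 0, 0, 0.0005, 0.0005, 0, 0.04],
    [0, 0, 0, 0.0005, 0.0005, 0, 0.034],
    [0, 0, 0, 0.0005, 0.0005, 0, 0.034],
    [0, 0, 0, 0.0005, 0.0005, 0, 0.034],
    [0, 0, 0, 0.0005, 0.0005, -0.02, 0.034],
    [0, 0, 0, 0.0005, 0.0005, -0.07, 0.034],
    [0, 0, 0, 0.0005, 0.0005, -0.12, 0.034],
    [0, 0, 0, 0.0005, 0.0005, -0.12, 0.034],
  ],
)

```text
clock: 33.88
eef_pos: [464.3, -408.7, 114.0]
tcp_rot: [3.138, -0.007, 0.001]
contact_force: [0.1, -0.3, -1.1]
opening: 0.475
grasp_force: 45.7
```

```bash
python3 - <<'E'
from m import *
s,im,P,a,b=part(140,185,30,20)
print(s["opening"]*85.4,s["grasp_force"])
goto(448.2,220.3,112,0,34)
E
```

```text
[ 464.3 -408.7  114. ] yaw 0.0 tilt [ 3.1378 -0.0066] F [ 0.1 -0.3 -1.1]
 part 10310 rect [-2.7  0. ] [42.3 40. ] 0.0 ztop 174.9 span a [-20.8  17.3] b [-19.2  19.5]
 tip z [140.6 142.8] fingers b [np.float64(-20.0), np.float64(20.0)]
40.582279500599185 45.6844425201416
row [0.0012, -0.0037, 0.0007, -0.0144, -0.6279, -0.0013, 0.034] pose [ 463.  -407.6  111.4] yaw 0.0 t 33.925
```

>>> move_arm(
  motion=[
    [0, 0, 0, -0.014, -0.628, 0, 0.034],
    [0, 0, 0, -0.014, -0.628, 0, 0.034],
    [0, 0, 0, -0.014, -0.628, 0, 0.034],
    [0, 0, 0, -0.014, -0.628, 0, 0.034],
    [0, 0, 0, -0.014, -0.628, 0, 0.034],
    [0, 0, 0, -0.014, -0.628, 0, 0.034],
    [0, 0, 0, -0.014, -0.628, 0, 0.034],
    [0, 0, 0, -0.014, -0.628, 0, 0.034],
  ],
)

```text
clock: 34.92
eef_pos: [449.1, 95.1, 108.8]
tcp_rot: [-3.14, 0.001, 0.001]
contact_force: [1.3, -0.5, -0.8]
opening: 0.478
grasp_force: 45.8
```

```bash
python3 - <<'E'
from m import *
goto(448.2,220.3,20,0,34)
E
```

```text
row [-0.0016, 0.0013, 0.0007, -0.0007, -0.1251, 0.089, 0.034] pose [449.1  95.1 108.8] yaw 0.0 t 34.925
```

>>> move_arm(
  motion=[
    [0, 0, 0, -0.0007, -0.125, 0, 0.034],
    [0, 0, 0, -0.0007, -0.125, 0, 0.034],
    [0, 0, 0, -0.0007, -0.125, 0, 0.034],
    [0, 0, 0, -0.0007, -0.125, 0.04, 0.034],
    [0, 0, 0, -0.0007, -0.125, 0.08, 0.034],
    [0, 0, 0, -0.0007, -0.125, 0.09, 0.034],
    [0, 0, 0, -0.0007, -0.125, 0.09, 0.034],
    [0, 0, 0, -0.0007, -0.125, 0.09, 0.034],
  ],
)

```text
clock: 35.92
eef_pos: [450.5, 218.6, 20.8]
tcp_rot: [-3.139, -0.002, 0.0]
contact_force: [-0.1, -1.0, -0.8]
opening: 0.475
grasp_force: 46.0
```

```bash
python3 - <<'E'
from m import *
world("wrist")
s,im,P=rim(447.5,220,26,4,14,range(-50,51,5))
X,Y,Z=np.moveaxis(P,-1,0);e=s["eef_pos"]
q=(Z>70)&(Z<90)&(np.hypot(X-e[0],Y-e[1])<26)&(X>e[0]+5);print("lid y",np.percentile(Y[q],[1,99]),"xmax",np.percentile(X[q],99.5),"z",np.percentile(Z[q],[5,50,95]))
for x in (466,468,470,472,474,476):
    q=(abs(X-x)<1)&(abs(Y-220)<5)&(Z<60); print(x,np.percentile(Z[q],[10,50,90]).round(1) if q.any() else None,q.sum())
x0=(abs(X-470)<9)&(Z<14.5)&(Z>4)&(abs(Y-220)<32);print("floor y extents at x>465",np.percentile(Y[x0&(abs(X-463)<3)],[1,99]) if (x0&(abs(X-463)<3)).any() else None)
E
```

```text
[450.6 218.7  21. ] yaw 0.0 F [-0.   0.3 -1. ] 45.99857211112976
rim 21 [445.6 220.3] res 0.13
lid y [195.4907058  241.86255454] xmax 469.65468878538013 z [75.15011276 82.31136438 86.52901188]
466 [6.4 7.3 8.1] 56
468 [ 8.2 47.1 57.7] 490
470 [6.3 7.  8.1] 57
472 [6.9 7.2 7.7] 19
474 [14.2 14.9 15.8] 14
476 [15.4 16.2 17.3] 54
floor y extents at x>465 [200.11364926 240.6713014 ]
```

>>> move_arm(
  motion=[
    [0, 0, 0, -0.0008, -0.0016, 0.006, 0.034],
    [0, 0, 0, -0.0008, -0.0016, 0.012, 0.034],
    [0, 0, 0, -0.0008, -0.0016, 0.018, 0.034],
    [0, 0, 0, -0.0008, -0.0016, 0.022, 0.034],
    [0, 0, 0, -0.0008, -0.0016, 0.024, 0.034],
    [0, 0, 0, -0.0008, -0.0016, 0.025, 0.034],
  ],
)

```text
clock: 36.78
eef_pos: [449.6, 220.4, -3.7]
tcp_rot: [-3.139, -0.001, 0.001]
contact_force: [-6.7, -4.6, 38.0]
opening: 0.476
grasp_force: 47.7
```

```bash
python3 - <<'E'
from m import *
s,im,P=rim(447.5,220,26,4,14,range(-50,51,5))
X,Y,Z=np.moveaxis(P,-1,0);e=s["eef_pos"]
q=(Z>45)&(Z<75)&(np.hypot(X-e[0],Y-e[1])<16);print(np.percentile(Z[q],[2,5,25,50,75]))
E
```

```text
[449.6 220.4  -3.7] yaw 0.1 F [-6.7 -4.6 38. ] 47.65320897102356
rim 21 [445.5 220.2] res 0.13
[57.29473693 57.54085602 58.11993256 58.54123773 58.93287905]
```

Seated: the top is at 58.5 mm, against 59 nominal. I'll ease the load and release.

>>> move_arm(
  motion=[
    [0, 0, 0, 0, 0, -0.0012, 0.034],
    [0, 0, 0, 0, 0, -0.0015, 0.055],
    [0, 0, 0, 0, 0, -0.0015, 0.058],
    [0, 0, 0, 0, 0, -0.02, 0.058],
    [0, 0, 0, 0, 0, -0.08, 0.058],
    [0, 0, 0, 0, 0, -0.14, 0.058],
    [0, 0, 0, -0.05, 0, -0.2, 0.058],
    [0, 0, 0, -0.05, 0, -0.2, 0.058],
  ],
)

```text
clock: 37.83
eef_pos: [398.4, 220.2, 197.2]
tcp_rot: [-3.138, -0.003, 0.001]
contact_force: [0.3, 0.7, 0.0]
opening: 0.681
grasp_force: 0.0
```

```bash
python3 - <<'E'
from m import *
im,P=world("top");s=sensors.sense();print(s["clock"],s["eef_pos"],s["contact_force"])
im,P=world("wrist");X,Y,Z=np.moveaxis(P,-1,0)
for n,y in(("reel",50),("jig",135),("jar",220),("weight",305),("bar",390)):
    q=(abs(X-446)<50)&(abs(Y-y)<40)&(Z>19)&(Z<70)
    if q.sum()>20: r=cv2.minAreaRect(np.c_[X[q],Y[q]].astype(np.float32));print(n,np.round(r[0],1),np.round(r[1],1),round(r[2],1),np.percentile(Z[q],[50,98]).round(1))
cv2.imwrite("pics/end.png",im[:,:,::-1])
E
```

```text
37.875 [398.08480741 220.17155586 197.06426957] [ 0.05905301 -0.49390167  1.37893928]
reel [448.4  50.5] [63.5 63.5] 37.4 [22.6 24.2]
jig [448.5 134.8] [40.4 59.7] 89.8 [29.6 40.2]
jar [448.3 221. ] [40.2 41. ] 81.3 [56.7 58.4]
weight [446.7 305.3] [21.2 21.9] 24.8 [28.4 41.9]
bar [447.  391.3] [84.  21.4] 0.3 [25.3 32.1]
```

View pics/end.png

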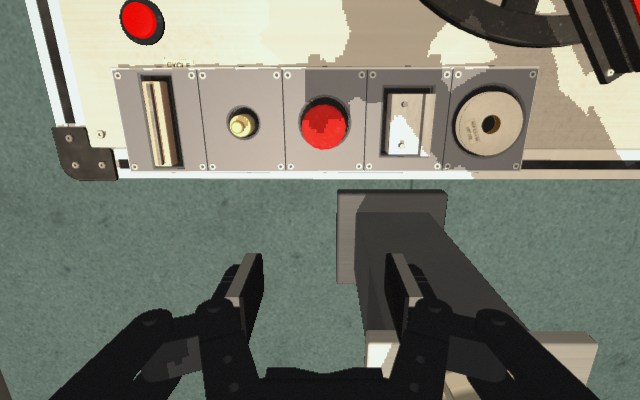

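All five parts sit upright and flat in their nests: bar (160,123), weight (242,123), jar (324,124), jig (408,123) and reel (490,124). The heights match and the arm is clear.

```bash
python3 -c "
from rig import order
print(order.sign_off())"
```

```text
the job is handed in; nothing more can be done
None
```

All five kit parts stand upright and flat in their matching nests, and the job was handed in at about 38 s of the 115 s allowed.

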